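# Spread the oiled corner blocks and put them on the warmer

## Robot

A 6-joint arm with a two-finger parallel gripper is mounted at the origin on the work surface. World frame = base frame: x ahead of the robot, y to its left, z up, the work surface at z = 0. Lengths are in m, angles in degrees, forces in N, time in s.
With the tool pointing down it reaches from about 0.35 to 0.875 m from the base axis. Payload 4.2 kg.
Tool frame: the origin (TCP) lies on the centre line of the jaws, within the pads' length; the fingertips stand r.tip_extent ahead of it and the grasp point (between the pads) lies 11 mm behind it (r.tip_extent is the distance from the TCP to the fingertips, in m); z points along the fingers, y is the line along which they close (so a half turn about z gives the same grasp; the last joint's range is limited). The gripper opens to 87 mm and grips with 3 to 60 N. Pads are 19 mm wide; open, the fingers measure 117 mm over their backs; the gripper's body (75 mm by 190 mm) begins 51 mm behind the grasp point.
Start: joints at [-55.485, 22.042, 0.453, 0, -68.411, -14.817], TCP at [0.211, -0.588, 0.231] pointing down, gripper open.
Joint ranges: [-179.83, 179.83], [-69.29, 118.12], [-61.27, 80.66], [-181.25, 117.63], [-171.15, -9.14], [-177.46, 177.46]. Speed limits (degrees/s): [159.86, 159.86, 180, 180, 180, 180].

## Interface

Orientations are given as a 3x3 rotation matrix whose columns are the frame's x, y, z axes.
In Python, from station import r gives the robot as it stands.
- The arm moves only by the shell command python3 -m jog 'ROWS'. ROWS is text: rows parted by semicolons, each of 5 numbers parted by spaces: the opening, from 0 (shut) to 1 (fully open), then the shift along the world's x, y, z in mm, then the turn about the world's z in degrees. In form: hand dx dy dz roll; .... A call has 1 to 5 rows; each row shifts and turns the commanded pose from where the row before left it; what a row does not reach is not made up. A row lasts 1/8 s, in which the tool goes at most 62.5 mm and 10.7 degrees, less where a joint would pass 70% of its speed; a pose out of reach is approached as far as the arm can. A call is refused whole if a number of a shift passes 62.5 or a number of a turn 10.7, either way. A call with a gripper value outside its range is refused whole. The fingers move at their own pace and stop on an object; the grip force is fixed at half the most. Time passes only in rows, so rows that do not move let the fingers close. It gives the time, the measured TCP pose, the force, the opening and the grip force at its end, in the units of the state.
- r.sense(): the state, without advancing time (a new reading comes with each control period).
- r.capture(name): name is "scene" or "side" or "wrist"; returns a dict with "pixels" (384x512x3 uint8, red, green, blue), "fovy" (degrees; the focal length in pixels is half the picture's height over the tangent of half this angle, whatever the lens; pixels are square), "cx", "cy" (the principal point, pixels), "origin" and "orientation" of the camera in the world; the wrist camera has in their place "T_tool_cam" (4x4, takes a point from camera to tool coordinates, whose origin is the TCP and whose axes are the flange's). Camera axes: x right, y down, z forward; pixel columns grow to the right and rows downward; lengths in m; the calibration is good to about 2 mm. A picture is of the moment at which its call begins: read the wrist's pose just before it. There is no depth.
- r.finish_job(): hands the job in; it is judged then, once.
The state is a dict: "time_s": time; "joints": joint angles; "joint_velocities": joint speeds; "effort": joint torques, N m; "tcp_pos": TCP position; "ee_rot": TCP orientation; "wrist_force": force on the tool from outside, world axes, zero at the start; "moment": the same for the moment, N m; "gripper_width": opening from 0.0 (shut) to 1.0 (fully open); "gripper_force": force on a finger pad.
Only numpy, scipy, OpenCV 4.12 (cv2) and the standard library are available. Lean on these libraries where they do the work, as an engineer would, in place of code of your own. Each camera call takes 0.05 s, during which the arm holds its last target. There are 200 camera calls.

## Task

The oiled oak corner blocks lie heaped in the drying tray: spread them into one even layer all round the tray's lifting post, every block lying down flat on the tray floor and on no other, with neighbours at least 65 mm apart centre to centre and some blocks towards each of the four sides. Then lift the tray by its post, carry it level to the drying warmer and set it down centred on its metal top, square with its sides; last, push the warmer's lever fully over to on. Should a block get knocked out of place, put it right before you finish, and leave the other things on the bench alone.

Things in the scene. Friction and masses are not known exactly. Their poses are not given: they have to be found in the camera images.
- tray: square plywood drying tray, 272 x 272 mm outside, floor 8 mm thick, inside 260 x 260 mm, with a low rim whose top is 22 mm above the tray's underside; in its middle stands a square lifting post, 26 x 26 mm, its top 80 mm above the underside (a flat round wooden collar 52 mm wide and 8 mm high at its foot). About 0.42 kg empty. origin: centre of the underside; x and y along the sides, z up
- block1: oak corner block, 60 mm long (its x) x 32 mm wide (its y) x 30 mm high (its z), about 45 g, two screw holes; origin at its CENTRE. Eight identical at most, some may be absent (None)
- block2: oak corner block, 60 mm long (its x) x 32 mm wide (its y) x 30 mm high (its z), about 45 g, two screw holes; origin at its CENTRE. Eight identical at most, some may be absent (None)
- block3: oak corner block, 60 mm long (its x) x 32 mm wide (its y) x 30 mm high (its z), about 45 g, two screw holes; origin at its CENTRE. Eight identical at most, some may be absent (None)
- block4: oak corner block, 60 mm long (its x) x 32 mm wide (its y) x 30 mm high (its z), about 45 g, two screw holes; origin at its CENTRE. Eight identical at most, some may be absent (None)
- block5: oak corner block, 60 mm long (its x) x 32 mm wide (its y) x 30 mm high (its z), about 45 g, two screw holes; origin at its CENTRE. Eight identical at most, some may be absent (None)
- block6: oak corner block, 60 mm long (its x) x 32 mm wide (its y) x 30 mm high (its z), about 45 g, two screw holes; origin at its CENTRE. Eight identical at most, some may be absent (None)
- block7: oak corner block, 60 mm long (its x) x 32 mm wide (its y) x 30 mm high (its z), about 45 g, two screw holes; origin at its CENTRE. Eight identical at most, some may be absent (None)
- block8: oak corner block, 60 mm long (its x) x 32 mm wide (its y) x 30 mm high (its z), about 45 g, two screw holes; origin at its CENTRE. Eight identical at most, some may be absent (None)
- warmer: drying warmer: flat grey box fixed to the bench, 280 x 280 mm, flat metal top 40 mm above the bench; origin: centre of the underside; x and y along its sides
- lever (a joint): the warmer's switch lever on its own small box: 0 = off, 1.0 rad = fully on; stays where it is left, light to push (about 1 N at the tip)
- lever_tip (a point): centre of the lever's 26 mm ball end, 80 mm from the pivot (so about 92 mm above the bench when off or on, 102 mm midway); off, the lever leans toward the robot's side, and it is pushed over away from it, along the +x of lever_base
- lever_base: the lever's small fixed box; 70 x 50 x 25 mm, pivot 22 mm above the bench in its middle; origin: centre of the underside; the lever swings about its y, from its -x (off) to its +x (on)
- mallet: wooden carver's mallet standing on its head, 82 mm across, 232 mm tall; a bystander, to be left alone
- chisel: wood chisel lying on the bench, 220 mm long, 27 mm high; origin on its blade under the axis, 70 mm from the cutting end; a bystander, to be left alone
- tape: roll of masking tape lying flat, 90 mm across, 25 mm high; a bystander, to be left alone
- sander: cork sanding block 110 x 65 x 35 mm; a bystander, to be left alone
- glue: white glue bottle, 64 mm across, 170 mm tall; a bystander, to be left alone
- brush: bench brush lying on the bench; a bystander, to be left alone
Not all that is in view belongs to the job. What is shaped like the block8 but white is not meant. Several things look just like the lever_base: the one meant starts farthest from the robot's base.

How it is judged:
By the outcome, as a careful person would: the job done as asked, in the order asked, and still so for the second after the job is handed in, with the robot touching nothing.
Of block5, block6, block7, block8 only 2 to 4 are there at a start; the rules pass over those that are not, and their reading is None.
At some moment in a run one of block1, block2, block3, block4, block5, block6, block7, block8 may be knocked a few centimetres aside while the robot is not near it.
It also fails if it takes over 210 s, if anything falls off the work surface, if the arm or the gripper's body presses on something with over 40 N, if the wrist force passes 120 N, or if a joint passes its speed limit or range.

## Working session

There is one attempt and no reset: what is moved stays moved. The work goes in short steps, Python scripts to look and compute and a shell command to move; the robot and the scene stay as the last step left them, time stands still between calls to the robot, and variables do not carry over. Pictures are saved under pics/ and viewed, at most 14 in all, crops included, and the job is handed in when it is done.

```bash
mkdir -p pics; ls; cat > h.py <<'E'
import numpy as np, cv2
from station import r
def cap(n):
    s=r.sense(); c=r.capture(n)
    if n=='wrist':
        T=np.array(c['T_tool_cam']); R=np.array(s['ee_rot']); 
        c['origin']=np.array(s['tcp_pos'])+R@T[:3,3]; c['orientation']=R@T[:3,:3]
    c['f']=192/np.tan(np.radians(c['fovy'])/2)
    c['o']=np.array(c['origin']);c['R']=np.array(c['orientation']);c['im']=cv2.cvtColor(np.array(c['pixels']),cv2.COLOR_RGB2BGR)
    return c
def ray(c,u,v,z):
    d=c['R']@np.array([(u-c['cx'])/c['f'],(v-c['cy'])/c['f'],1]); 
    return c['o']+d*(z-c['o'][2])/d[2]
def proj(c,p):
    q=c['R'].T@(np.array(p)-c['o']); return c['cx']+c['f']*q[0]/q[2],c['cy']+c['f']*q[1]/q[2]
def save(c,n,s=1.5): cv2.imwrite('pics/'+n,cv2.resize(c['im'],None,fx=s,fy=s,interpolation=cv2.INTER_CUBIC))
E
python3 - <<'E'
from h import *
np.set_printoptions(precision=3,suppress=True)
for n in('scene','side','wrist'):
    c=cap(n); save(c,n+'0.png'); print(n,c['o'],c['R'].tolist(),c['f'],c['cx'],c['cy'])
s=r.sense();print(s,r.tip_extent)
E
```

```text
pics
scene [ 1.37  -0.014  0.907] [[0.03867917822655309, 0.7000533520493433, -0.7130422325894846], [0.9992439528065288, -0.029903925051017726, 0.024845080924135378], [-0.003929879298688175, -0.7134641263238267, -0.700680737923968]] 382.9156713821798 254.83572392213543 191.06003301157924
side [0.42  0.825 1.094] [[-0.9899636358757058, -0.10349318772448446, 0.0962349195374405], [-0.14100058645756042, 0.7692434426613746, -0.6232041082511416], [-0.009530701043315777, -0.6305185849894521, -0.7761156355341141]] 423.82980733906453 251.46694002319816 200.87477843186159
wrist [ 0.139 -0.614  0.384] [[-0.3365939874338363, 0.905138073770483, 0.25967201434588505], [0.9416483490124027, 0.3230457686217495, 0.09455061172619897], [0.0016954131077480104, 0.27634489100875753, -0.9610570361782653]] 273.12081639516725 252.91528822130408 190.47738417964223
{'time_s': 0.15, 'joints': array([-55.485,  22.081,   0.4  ,  -0.019, -68.411, -14.818]), 'joint_velocities': array([-0.027, -0.051,  0.133, -0.039, -0.061, -0.066]), 'effort': array([ -0.   , -39.105,  18.759,   4.222,   0.012,  -0.   ]), 'tcp_pos': array([ 0.211, -0.588,  0.23 ]), 'ee_rot': array([[-0.942, -0.337, -0.001],
       [-0.337,  0.942,  0.001],
       [ 0.   ,  0.002, -1.   ]]), 'wrist_force': array([ 0.048, -0.758,  0.217]), 'moment': array([-0.008, -0.032, -0.015]), 'gripper_force': 0.0, 'gripper_width': 1.0014418015914246} 0.008
```

View pics/scene0.png

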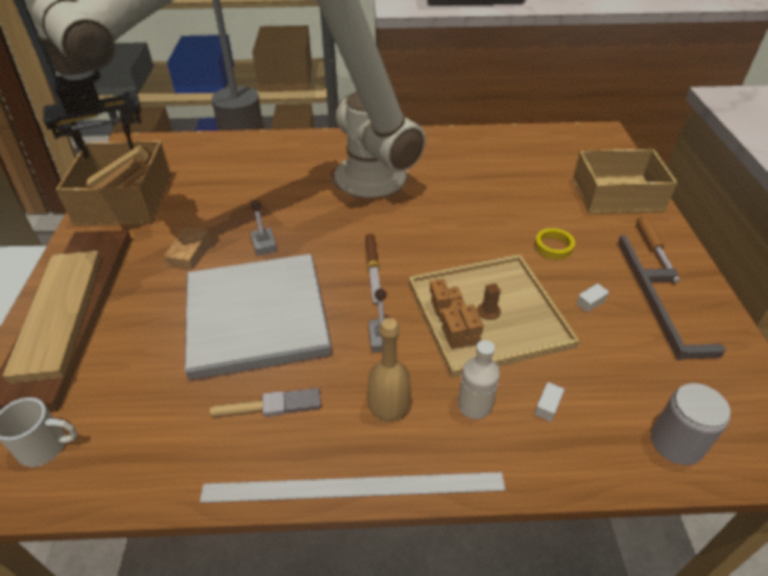

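View pics/side0.png

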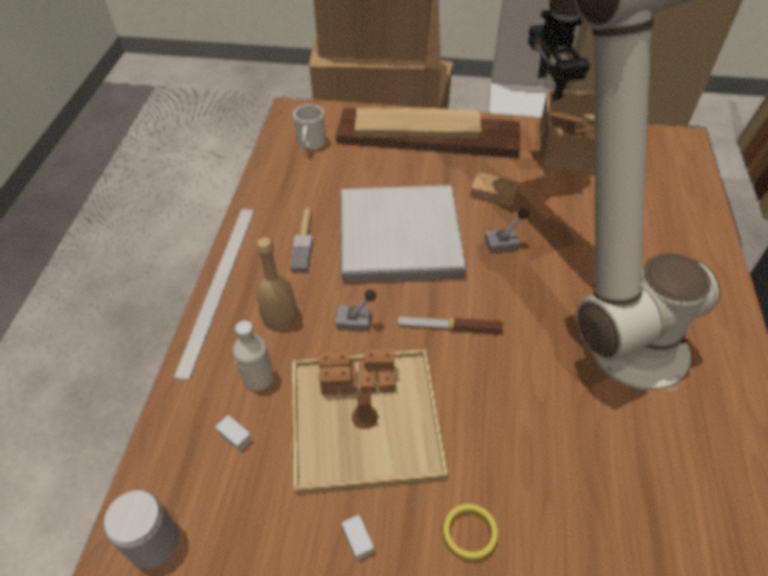

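The scene view shows the tray with a heap of blocks at about (460,315) and its post at (490,300). The warmer top is at (255,310), the lever box by the mallet at (380,335) and a second lever at (262,240). The glue bottle and mallet stand close to the tray's far side.

```bash
python3 - <<'E'
from h import *
np.set_printoptions(precision=3,suppress=True)
S=cap('scene');D=cap('side')
def q(c,P,z,lab):
    X=np.array([ray(c,u/1.5,v/1.5,z)[:2] for u,v in P]); print(lab,X.tolist() if 0 else X.round(3).tolist())
    if len(P)==4:
        e=np.roll(X,-1,0)-X; print('  ctr',X.mean(0),'len',np.linalg.norm(e,axis=1),'ang',np.degrees(np.arctan2(e[:,1],e[:,0])))
q(S,[(410,278),(519,258),(577,340),(455,367)],.022,'trayS')
q(D,[(294,357),(428,350),(443,470),(295,487)],.022,'trayD')
q(S,[(187,292),(314,257),(328,346),(188,370)],.04,'warmS')
q(D,[(340,189),(455,186),(462,268),(342,275)],.04,'warmD')
q(S,[(491,289)],.08,'postS');q(D,[(364,396)],.08,'postD')
q(S,[(380,295)],.092,'tip');q(D,[(370,295)],.092,'tip');q(S,[(256,206)],.092,'tip2');q(D,[(523,213)],.092,'tip2')
q(S,[(370,322),(388,320),(390,347),(371,349)],.02,'baseS');
q(D,[(338,308),(370,308),(370,328),(337,327)],.02,'baseD');
q(S,[(389,325)],.232,'malletS');q(D,[(265,243)],.232,'malletD')
q(S,[(485,349)],.17,'glueS');q(D,[(243,327)],.17,'glueD')
q(S,[(372,237),(376,300)],.02,'chisel');q(D,[(398,322),(501,327)],.02,'chisel')
cv2.imwrite('pics/a.png',cv2.resize(S['im'][160:260,260:400],None,fx=4.2,fy=4.2,interpolation=cv2.INTER_CUBIC))
cv2.imwrite('pics/b.png',cv2.resize(D['im'][225:335,185:305],None,fx=5,fy=5,interpolation=cv2.INTER_CUBIC))
E
```

```text
trayS [[0.444, 0.08], [0.388, 0.337], [0.638, 0.402], [0.695, 0.149]]
  ctr [0.541 0.242] len [0.263 0.258 0.259 0.26 ] ang [ 102.328   14.472  -77.275 -164.788]
trayD [[0.7, 0.131], [0.432, 0.078], [0.382, 0.333], [0.637, 0.4]]
  ctr [0.538 0.236] len [0.273 0.26  0.264 0.276] ang [-168.654  101.117   14.758  -76.808]
warmS [[0.486, -0.401], [0.384, -0.135], [0.648, -0.096], [0.695, -0.357]]
  ctr [ 0.553 -0.247] len [0.285 0.266 0.266 0.214] ang [ 110.832    8.497  -79.736 -168.082]
warmD [[0.694, -0.366], [0.411, -0.415], [0.377, -0.141], [0.639, -0.085]]
  ctr [ 0.53  -0.252] len [0.288 0.276 0.267 0.287] ang [-170.275   96.924   12.082  -78.896]
postS [[0.544, 0.237]]
postD [[0.539, 0.236]]
tip [[0.564, 0.009]]
tip [[0.562, 0.006]]
tip2 [[0.255, -0.273]]
tip2 [[0.252, -0.281]]
baseS [[0.57, -0.012], [0.566, 0.025], [0.639, 0.026], [0.642, -0.012]]
  ctr [0.604 0.007] len [0.038 0.073 0.038 0.072] ang [  96.089    0.522  -84.681 -179.766]
baseD [[0.635, -0.007], [0.566, -0.017], [0.558, 0.037], [0.628, 0.043]]
  ctr [0.597 0.014] len [0.069 0.054 0.07  0.051] ang [-172.328   98.515    5.539  -82.027]
malletS [[0.769, 0.017]]
malletD [[0.758, 0.021]]
glueS [[0.773, 0.175]]
glueD [[0.768, 0.175]]
chisel [[0.295, -0.001], [0.507, 0.002]]
chisel [[0.502, 0.013], [0.286, -0.003]]
```

View pics/a.png

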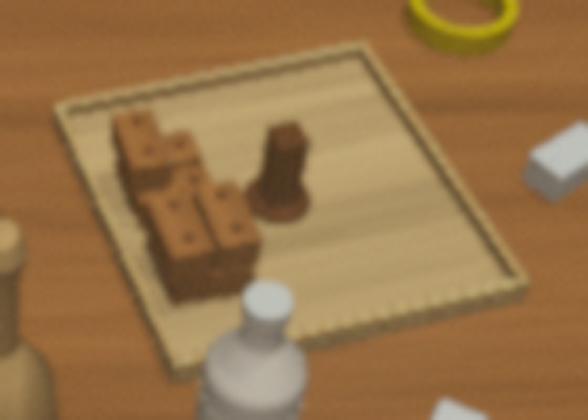

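Tray centre is about (0.541, 0.238), with a yaw of about 13.5°. The post agrees in both views (0.54, 0.237). The blocks are heaped on the robot/right side of the post, and I count about 6–7 of them. Next I move over it for a wrist view.

```bash
python3 -m jog '1 10 30 20 -2;1 18 50 10 -2;1 18 50 10 -2;1 18 50 10 0;1 18 50 10 0'; python3 -m jog '1 18 50 5 0;1 18 50 5 0;1 18 50 5 0;1 18 50 0 0;1 18 50 0 0'; python3 -m jog '1 18 50 0 0;1 18 50 0 0;1 18 50 0 0;1 18 50 0 0;1 18 50 0 0'; python3 -m jog '1 18 50 0 0;1 15 20 0 0;1 0 0 0 0;1 0 0 0 0;1 0 0 0 0'
python3 - <<'E'
from h import *
c=cap('wrist');save(c,'w1.png');print(r.sense()['joints'])
for p in [(.541,.238,.08),(.541,.238,.008)]: print(np.array(proj(c,p))*1.5)
E
```

```text
time_s: 0.88
tcp_pos: [0.2929, -0.3568, 0.2909]
ee_rot: [[-0.972, -0.236, 0.0], [-0.236, 0.972, -0.0], [-0.0, -0.0, -1.0]]
wrist_force: [1.1, 0.4, 0.2]
gripper_width: 0.998
gripper_force: 0.0
time_s: 1.5
tcp_pos: [0.3828, -0.1067, 0.3059]
ee_rot: [[-0.972, -0.237, 0.001], [-0.237, 0.972, 0.0], [-0.001, -0.0, -1.0]]
wrist_force: [1.4, -0.2, 0.4]
gripper_width: 0.997
gripper_force: 0.0
time_s: 2.12
tcp_pos: [0.4729, 0.1434, 0.3057]
ee_rot: [[-0.971, -0.237, 0.0], [-0.237, 0.971, 0.0], [-0.001, 0.0, -1.0]]
wrist_force: [1.3, 0.2, 1.0]
gripper_width: 0.997
gripper_force: 0.0
time_s: 2.75
tcp_pos: [0.5053, 0.2107, 0.306]
ee_rot: [[-0.972, -0.236, 0.0], [-0.236, 0.972, 0.0], [-0.0, 0.0, -1.0]]
wrist_force: [0.3, -0.9, 0.4]
gripper_width: 1.001
gripper_force: 0.0
[ 3.96046202e+01  1.18488139e+01 -3.12059353e+00  9.35247677e-04
 -7.49906475e+01 -1.15954745e+02]
[398.62638534 293.52742771]
[395.77858321 274.90775992]
```

View pics/w1.png

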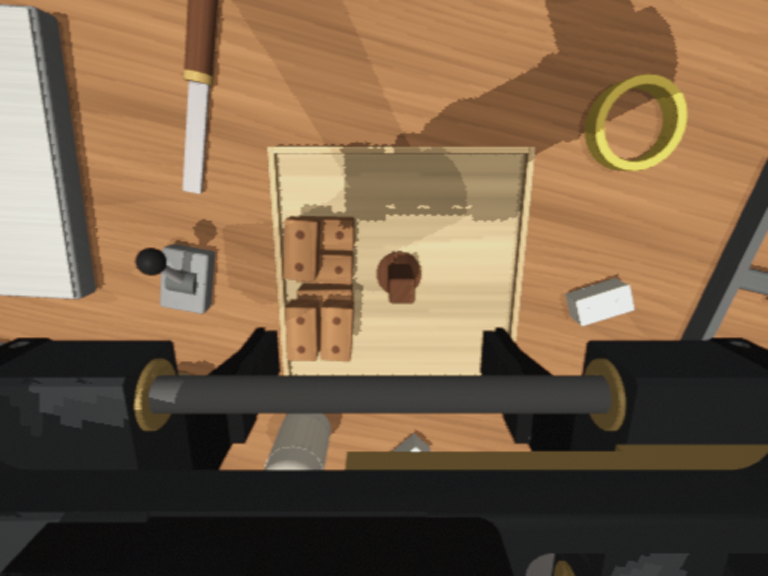

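The wrist view is aligned with the tray, and the post is at (400,290), as projected. The blocks are in two clusters, around (320,250) and (320,330). I'll zoom in.

```bash
python3 -m jog '1 -30 -40 -30 0;1 -40 -30 -30 0;1 0 0 0 0;1 0 0 0 0'
python3 - <<'E'
from h import *
c=cap('wrist');u,v=map(int,proj(c,(.52,.16,.03)));print(u,v,c['o'])
cv2.imwrite('pics/w2.png',cv2.resize(c['im'][max(0,v-75):v+75,max(0,u-100):u+100],None,fx=4,fy=4,interpolation=cv2.INTER_CUBIC))
np.savez('pics/w2.npz',o=c['o'],R=c['R'],off=[max(0,u-100),max(0,v-75)])
E
```

```text
time_s: 3.3
tcp_pos: [0.4364, 0.1416, 0.2469]
ee_rot: [[-0.972, -0.237, 0.003], [-0.237, 0.972, 0.001], [-0.003, 0.001, -1.0]]
wrist_force: [0.8, 0.8, 1.3]
gripper_width: 1.001
gripper_force: 0.0
252 225 [0.3618909  0.12279074 0.40144655]
```

View pics/w2.png

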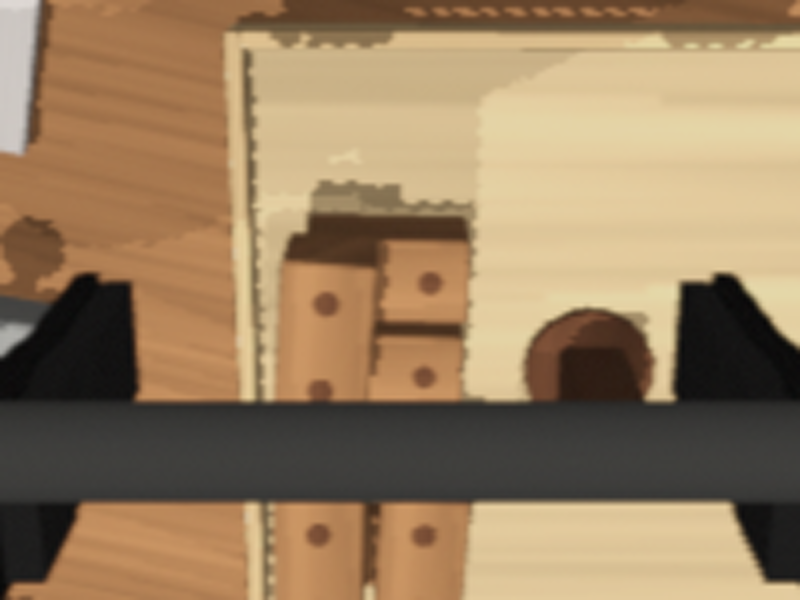

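The pile looks like two lower blocks running crosswise under A, at top left, with D and E on top of another pair nearer the far side, so probably 7 blocks. I'll measure in the tray frame.

```bash
cat >> h.py <<'E'
C0=np.array([.541,.238]);YAW=13.65
def tf(p,C=None,yaw=None):
    C=C0 if C is None else C; a=np.radians(YAW if yaw is None else yaw); d=np.array(p)[:2]-C
    return np.round(1000*np.array([np.cos(a)*d[0]+np.sin(a)*d[1],-np.sin(a)*d[0]+np.cos(a)*d[1]]),1)
def wd(x,y):
    a=np.radians(YAW);return C0+np.array([np.cos(a)*x-np.sin(a)*y,np.sin(a)*x+np.cos(a)*y])/1000
E
python3 - <<'E'
from h import *
c=cap('wrist');d=np.load('pics/w2.npz');o=d['off']
f=lambda u,v,z:tf(ray(c,o[0]+u/4-.375,o[1]+v/4-.375,z))
print('corner TL',f(226,32,.022),'post collar',f(590,368,.016),'rim left',f(230,300,.022),f(247,590,.022))
for n,P,z in [('A',[(326,303),(320,390)],.068),('A edge L R top',[(284,262),(376,262)],.068),('B',[(430,283)],.038),('B corners',[(384,240),(468,240),(382,320),(463,320)],.038),('C',[(424,377)],.038),('C',[(380,336),(462,336)],.038),('C68',[(424,377)],.068),('B68',[(430,283)],.068),('D',[(318,535),(282,500),(362,500)],.068),('E',[(424,535),(380,500),(466,500)],.068)]: print(n,[f(*p,z).tolist() for p in P])
# w1 picks
E
python3 - <<'E'
from h import *
import cv2
c=cap('side');cv2.imwrite('pics/b.png',cv2.resize(c['im'][225:300,190:300],None,fx=7,fy=7,interpolation=cv2.INTER_CUBIC))
E
```

```text
corner TL [-137.5 -131.5] post collar [-4.9  3.1] rim left [ -36.1 -134.7] [  92.  -133.4]
A [[-55.0, -95.1], [-23.1, -97.7]]
A edge L R top [[-69.5, -108.5], [-69.5, -78.4]]
B [[-49.7, -60.0]]
B corners [[-66.0, -76.4], [-66.0, -46.6], [-35.2, -77.2], [-35.2, -47.9]]
C [[-12.5, -61.9]]
C [[-28.9, -78.0], [-28.9, -48.2]]
C68 [[-28.0, -62.5]]
B68 [[-62.1, -60.7]]
D [[33.7, -99.6], [19.6, -111.9], [19.6, -83.9]]
E [[33.7, -62.2], [19.6, -77.6], [19.6, -47.6]]
```

View pics/b.png

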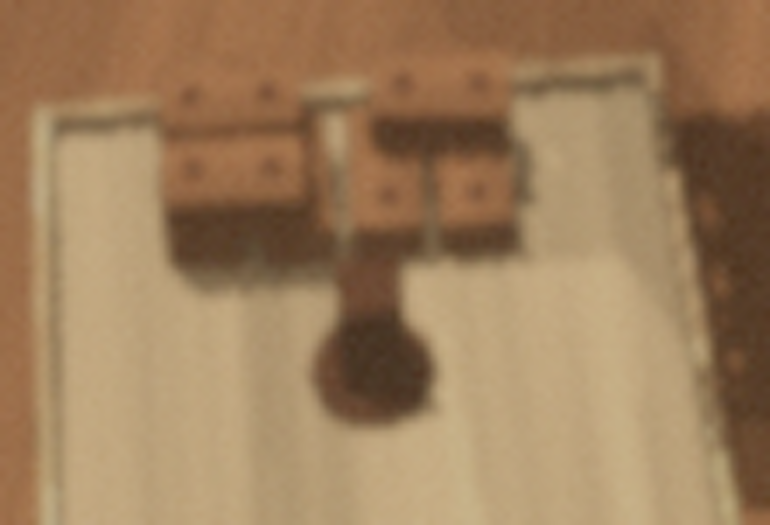

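Confirmed: A lies over B and C, which run crosswise, and D and E lie over a lower pair. I keep the tool at the tray's yaw throughout. The first block is A, at tray frame (-39.5, -95.5), so the move is (+89, -6, -195).

```bash
python3 -m jog '0.65 45 -3 -20 0;0.65 44 -3 -40 0;0.65 0 0 -40 0;0.65 0 0 -40 0;0.65 0 0 -25 0'; python3 -m jog '0.65 0 0 -15 0;0.65 0 0 -15 0;0.65 0 0 0 0;0 0 0 0 0;0 0 0 0 0';python3 -m jog '0 0 0 0 0;0 0 0 0 0;0 0 0 0 0;0 0 0 20 0;0 0 0 40 0'
```

```text
time_s: 4.08
tcp_pos: [0.5253, 0.136, 0.0785]
ee_rot: [[-0.972, -0.237, -0.001], [-0.237, 0.972, -0.001], [0.001, -0.0, -1.0]]
wrist_force: [0.4, 0.5, 0.1]
gripper_width: 0.658
gripper_force: 0.0
time_s: 4.7
tcp_pos: [0.5253, 0.136, 0.0515]
ee_rot: [[-0.972, -0.237, 0.002], [-0.237, 0.972, 0.001], [-0.002, 0.001, -1.0]]
wrist_force: [0.5, 1.0, -0.6]
gripper_width: 0.505
gripper_force: 0.0
time_s: 5.32
tcp_pos: [0.5232, 0.1349, 0.1092]
ee_rot: [[-0.972, -0.236, -0.005], [-0.236, 0.972, -0.002], [0.005, -0.001, -1.0]]
wrist_force: [0.4, 0.2, -0.2]
gripper_width: 0.372
gripper_force: 29.1
```

```bash
python3 -m jog '0 19 50 0 0;0 19 50 0 0;0 19 50 0 0;0 19 51 0 0;0 0 0 -30 0'; python3 -m jog '0 0 0 -30 0;0 0 0 -18 0;0 0 0 -11 0;0 0 0 0 0;0 0 0 0 0'; python3 -m jog '0.5 0 0 0 0;0.5 0 0 0 0;0.5 0 0 0 0;0.5 0 0 30 0;0.5 0 0 40 0'
python3 - <<'E'
from h import *
print(r.sense()['tcp_pos'])
c=cap('wrist');save(c,'w3.png')
np.savez('pics/w3.npz',o=c['o'],R=c['R'])
E
```

```text
time_s: 5.95
tcp_pos: [0.603, 0.3415, 0.0817]
ee_rot: [[-0.971, -0.24, 0.006], [-0.24, 0.971, 0.005], [-0.007, 0.003, -1.0]]
wrist_force: [-0.3, -0.6, -1.0]
gripper_width: 0.374
gripper_force: 29.1
time_s: 6.58
tcp_pos: [0.6011, 0.3368, 0.0223]
ee_rot: [[-0.972, -0.237, 0.001], [-0.237, 0.972, 0.001], [-0.001, 0.001, -1.0]]
wrist_force: [0.0, -0.2, -0.7]
gripper_width: 0.369
gripper_force: 29.3
time_s: 7.2
tcp_pos: [0.6, 0.336, 0.091]
ee_rot: [[-0.972, -0.237, -0.002], [-0.237, 0.972, -0.002], [0.003, -0.001, -1.0]]
wrist_force: [0.6, -0.1, -0.8]
gripper_width: 0.501
gripper_force: 0.0
[0.60003355 0.33602756 0.09100215]
```

View pics/w3.png

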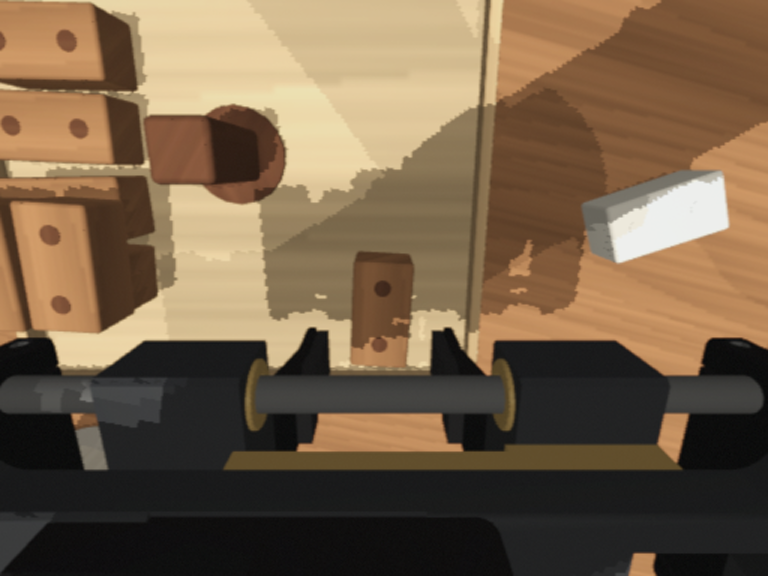

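A now lies flat in the lower-right corner (382,315). E sits at (60,265) over a lower pair, F (75,190) and G (145,275), and B and C are at (65,40) and (70,128).

```bash
python3 - <<'E'
from h import *
c=cap('wrist')
f=lambda u,v,z:tf(ray(c,u/1.5,v/1.5,z)).tolist()
for n,P,z in [('A holes',[(382,288),(378,344)],.038),('E holes',[(50,235),(61,304)],.068),('E corners',[(82,203),(105,331),(11,205),(28,329)],.068),('B',[(66,41),(94,4),(104,80)],.038),('C',[(79,128),(11,126),(113,92),(117,155)],.038),('F',[(118,177),(123,205)],.038),('Gbottom',[(157,292),(157,245)],.008),('collar',[(245,155)],.016),('posttop',[(180,149)],.08),('post corners',[(145,116),(210,116),(153,185),(215,182)],.08),('rim in bottom',[(30,365),(340,367)],.022),('rimR out',[(500,0),(478,350)],.022)]: print(n,[f(*p,z) for p in P])
print(wd(50,-62),wd(52,-98),wd(0,84),wd(-82,82),wd(82,0),wd(-82,0))
E
```

```text
A holes [[71.8, 83.6], [105.3, 81.4]]
E holes [[37.8, -67.3], [70.9, -69.6]]
E corners [[23.5, -49.9], [84.8, -51.3], [24.4, -81.6], [83.8, -88.4]]
B [[-47.7, -63.5], [-62.6, -47.6], [-31.3, -49.0]]
C [[-9.9, -65.3], [-10.8, -98.4], [-26.1, -45.7], [2.6, -49.0]]
F [[13.3, -50.4], [27.2, -50.3]]
Gbottom [[83.8, -56.9], [53.9, -52.4]]
collar [[2.1, 8.0]]
posttop [[1.1, 2.1]]
post corners [[-11.2, -9.9], [-11.2, 15.5], [15.1, -10.8], [13.8, 14.7]]
rim in bottom [[127.1, -135.3], [128.3, 57.7]]
rimR out [[-70.0, 140.6], [116.6, 143.1]]
[0.60421917 0.18955067] [0.61465832 0.15503946] [0.52117682 0.31962746] [0.44196486 0.29833275] [0.62068395 0.2573512 ] [0.46131605 0.2186488 ]
```

Post offset is about (+1.6, +2.3) mm, so slots get +2 in y'. D and E are only about 3 mm apart side by side, so E must be gripped lengthwise. I turn the tool +90° and go to (0.608, 0.187).

```bash
python3 -m jog '0.86 0 0 30 10;0.86 2 -35 0 10;0.86 2 -38 0 10;0.86 2 -38 0 10;0.86 2 -38 0 10'; python3 -m jog '0.86 0 0 0 10;0.86 0 0 0 10;0.86 0 0 0 10;0.86 0 0 0 10;0.86 0 0 0 0'; python3 -m jog '0.86 0 0 0 0;0.86 0 0 0 0'
python3 - <<'E'
from h import *
print(r.sense()['tcp_pos'],r.sense()['joints'])
c=cap('wrist');save(c,'w4.png')
E
```

```text
time_s: 7.92
tcp_pos: [0.6085, 0.1864, 0.1213]
ee_rot: [[-0.438, -0.899, -0.0], [-0.899, 0.438, -0.0], [0.0, 0.0, -1.0]]
wrist_force: [0.1, -0.1, -0.2]
gripper_width: 0.854
gripper_force: 0.0
time_s: 8.55
tcp_pos: [0.6085, 0.1875, 0.1213]
ee_rot: [[0.235, -0.972, -0.0], [-0.972, -0.235, -0.0], [0.0, 0.0, -1.0]]
wrist_force: [-0.1, 0.6, -1.2]
gripper_width: 0.864
gripper_force: 0.0
time_s: 8.8
tcp_pos: [0.6086, 0.1876, 0.1215]
ee_rot: [[0.235, -0.972, -0.0], [-0.972, -0.235, -0.0], [-0.0, 0.0, -1.0]]
wrist_force: [-0.6, -0.1, -0.8]
gripper_width: 0.861
gripper_force: 0.0
[0.60863263 0.18759663 0.12146816] [ 3.16607199e+01  2.83445600e+01 -5.97862142e+00 -2.95831656e-03
 -5.56823427e+01 -1.80396081e+01]
```

View pics/w4.png

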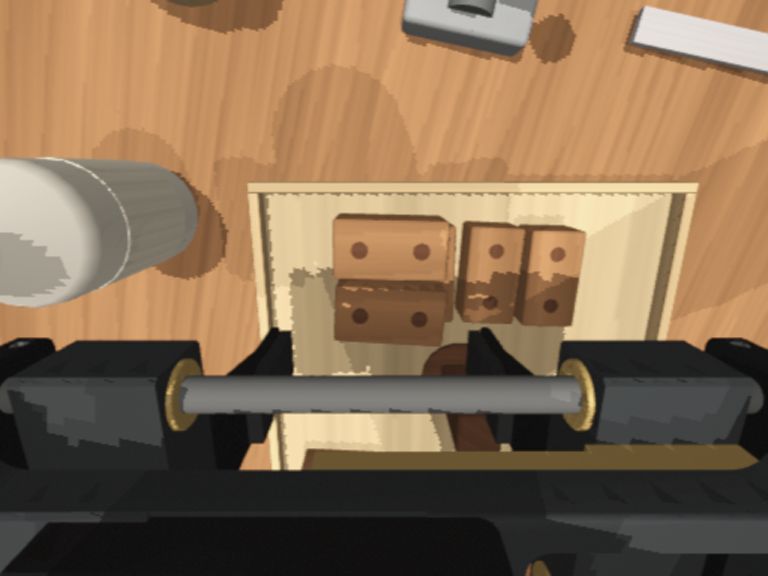

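Clear view: D is at (393,248), E at (390,312), C at (492,270) and B at (553,275). E's left and right edges are at about 335 and 443.

```bash
python3 - <<'E'
from h import *
c=cap('wrist')
f=lambda u,v,z:tf(ray(c,u/1.5,v/1.5,z)).tolist()
print('tcp',tf(r.sense()['tcp_pos']))
for n,P,z in [('E holes',[(360,317),(419,319)],.068),('E ed',[(335,300),(444,300)],.068),('D holes',[(360,250),(421,251)],.068),('C holes',[(496,251),(490,302)],.038),('B holes',[(557,254),(551,305)],.038),('Rims out',[(249,186),(697,186)],.022),('bottle edge',[(197,210)],.1)]: print(n,[f(*p,z) for p in P])
E
```

```text
tcp [ 53.9 -64.9]
E holes [[63.7, -63.8], [31.8, -62.6]]
E ed [[77.0, -73.5], [18.7, -73.4]]
D holes [[63.2, -100.6], [31.7, -100.0]]
C holes [[-15.7, -94.1], [-14.5, -62.4]]
B holes [[-51.9, -92.2], [-52.0, -60.4]]
Rims out [[131.9, -130.8], [-138.5, -130.7]]
bottle edge [[130.7, -124.1]]
```

```bash
python3 -m jog '0.86 -4 -1 -25 0;0.86 0 0 -25 0;0.86 0 0 -19 0;0.86 0 0 0 0;0 0 0 0 0'; python3 -m jog '0 0 0 0 0;0 0 0 0 0;0 0 0 0 0;0 0 0 0 0;0 0 0 10 0';  python3 -m jog '0 0 0 20 0;0 0 0 30 0;0 0 0 0 0'
```

```text
time_s: 9.52
tcp_pos: [0.6053, 0.1869, 0.0534]
ee_rot: [[0.237, -0.972, 0.001], [-0.972, -0.237, 0.0], [-0.0, -0.001, -1.0]]
wrist_force: [-0.1, 0.2, 0.8]
gripper_width: 0.81
gripper_force: 0.0
time_s: 10.15
tcp_pos: [0.604, 0.1863, 0.0619]
ee_rot: [[0.236, -0.972, -0.002], [-0.972, -0.236, -0.001], [0.0, 0.002, -1.0]]
wrist_force: [0.2, 0.1, -1.6]
gripper_width: 0.695
gripper_force: 29.6
time_s: 10.52
tcp_pos: [0.6063, 0.1874, 0.1153]
ee_rot: [[0.237, -0.971, 0.005], [-0.971, -0.237, 0.003], [-0.001, -0.006, -1.0]]
wrist_force: [-0.5, -0.5, -0.1]
gripper_width: 0.689
gripper_force: 29.6
```

```bash
python3 -m jog '0 -39 30 0 0;0 -39 30 0 0;0 -38 29 0 0;0 -38 29 0 0;0 0 0 -30 0'; python3 -m jog '0 0 0 -30 0;0 0 0 -20 0;0 0 0 -9 0;0 0 0 0 0;0 0 0 0 0'; python3 -m jog '0.78 0 0 0 0;0.78 0 0 0 0;0.78 0 0 0 0;0.78 0 0 30 0;0.78 0 0 50 -10'
python3 - <<'E'
from h import *
print(wd(48,-99),r.sense()['tcp_pos'])
E
```

```text
time_s: 11.15
tcp_pos: [0.4495, 0.3074, 0.0838]
ee_rot: [[0.241, -0.97, 0.003], [-0.97, -0.241, 0.004], [-0.003, -0.004, -1.0]]
wrist_force: [0.1, 0.9, -1.7]
gripper_width: 0.694
gripper_force: 29.6
time_s: 11.78
tcp_pos: [0.4508, 0.3047, 0.0236]
ee_rot: [[0.237, -0.972, 0.0], [-0.972, -0.237, 0.0], [-0.0, -0.0, -1.0]]
wrist_force: [-0.4, -0.3, 0.1]
gripper_width: 0.691
gripper_force: 29.6
time_s: 12.4
tcp_pos: [0.4498, 0.3036, 0.1028]
ee_rot: [[0.06, -0.998, -0.003], [-0.998, -0.06, -0.004], [0.003, 0.003, -1.0]]
wrist_force: [0.4, -0.3, 0.8]
gripper_width: 0.78
gripper_force: 0.0
[0.61100729 0.15312374] [0.44978411 0.30359442 0.10281861]
```

```bash
python3 -m jog '0.65 20 -19 0 -10;0.65 20 -19 0 -10;0.65 20 -19 0 -10;0.65 20 -19 0 -10;0.65 20 -19 0 -10'; python3 -m jog '0.65 20 -19 0 -10;0.65 20 -19 0 -10;0.65 20 -18 0 -10;0.65 0 0 0 0;0.65 0 0 0 0'; python3 -m jog '0.65 0 0 -25 0;0.65 0 0 -25 0;0.65 0 0 0 0;0.65 0 0 0 0'; python3 -m jog '0 0 0 0 0;0 0 0 0 0;0 0 0 0 0;0 0 0 0 0;0 0 0 0 0'
```

```text
time_s: 13.02
tcp_pos: [0.5512, 0.2089, 0.1035]
ee_rot: [[-0.727, -0.687, -0.0], [-0.687, 0.727, 0.0], [0.0, 0.0, -1.0]]
wrist_force: [0.3, 0.8, 0.8]
gripper_width: 0.655
gripper_force: 0.0
time_s: 13.65
tcp_pos: [0.6101, 0.1537, 0.1033]
ee_rot: [[-0.971, -0.238, -0.001], [-0.238, 0.971, -0.0], [0.001, 0.0, -1.0]]
wrist_force: [0.1, 0.3, -0.2]
gripper_width: 0.65
gripper_force: 0.0
time_s: 14.15
tcp_pos: [0.611, 0.1544, 0.0546]
ee_rot: [[-0.971, -0.239, 0.001], [-0.239, 0.971, 0.0], [-0.001, -0.0, -1.0]]
wrist_force: [0.6, -0.3, -1.0]
gripper_width: 0.653
gripper_force: 0.0
time_s: 14.78
tcp_pos: [0.6109, 0.1536, 0.054]
ee_rot: [[-0.972, -0.237, 0.001], [-0.237, 0.972, 0.0], [-0.001, -0.0, -1.0]]
wrist_force: [0.0, -0.6, 3.4]
gripper_width: 0.366
gripper_force: 30.0
```

```bash
python3 -m jog '0 0 0 25 0;0 0 0 30 0;0 -16 34 0 0;0 -17 34 0 0;0 -16 34 0 0'; python3 -m jog '0 -17 34 0 0;0 -16 34 0 0;0 0 0 -30 0;0 0 0 -30 0;0 0 0 -15 0'; python3 -m jog '0 0 0 -9 0;0 0 0 0 0;0 0 0 0 0;0.5 0 0 0 0;0.5 0 0 0 0';  python3 -m jog '0.5 0 0 0 0;0.5 -20 -20 50 0;0.5 -30 -50 50 0;0.5 -30 -50 50 0;0.5 0 0 0 0'
python3 - <<'E'
from h import *
print(r.sense()['tcp_pos'])
c=cap('wrist');save(c,'w5.png')
E
```

```text
time_s: 15.4
tcp_pos: [0.5609, 0.2563, 0.1082]
ee_rot: [[-0.972, -0.236, -0.001], [-0.236, 0.972, -0.0], [0.001, 0.0, -1.0]]
wrist_force: [0.4, 1.0, -0.5]
gripper_width: 0.366
gripper_force: 30.0
time_s: 16.02
tcp_pos: [0.5277, 0.3229, 0.0315]
ee_rot: [[-0.972, -0.237, -0.003], [-0.237, 0.972, -0.002], [0.003, -0.002, -1.0]]
wrist_force: [0.7, -0.5, 0.5]
gripper_width: 0.368
gripper_force: 30.0
time_s: 16.65
tcp_pos: [0.5289, 0.3238, 0.025]
ee_rot: [[-0.972, -0.237, 0.001], [-0.237, 0.972, 0.001], [-0.001, 0.0, -1.0]]
wrist_force: [0.4, 0.4, 0.4]
gripper_width: 0.473
gripper_force: 0.0
time_s: 17.27
tcp_pos: [0.4598, 0.2211, 0.1598]
ee_rot: [[-0.972, -0.236, 0.005], [-0.236, 0.972, 0.005], [-0.006, 0.003, -1.0]]
wrist_force: [1.4, -0.5, -0.1]
gripper_width: 0.499
gripper_force: 0.0
[0.4597528  0.22110203 0.15975712]
```

View pics/w5.png

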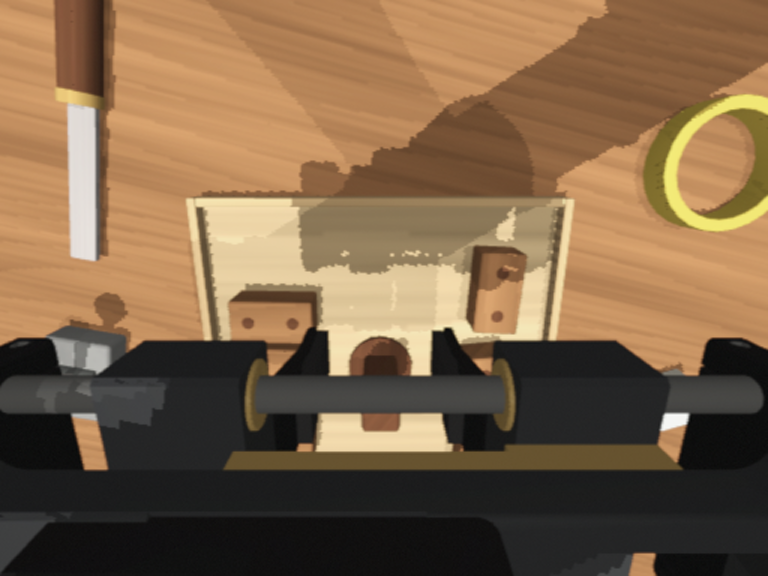

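E is placed well at (498,290), the post is clear, and B is untouched at (272,322). I now rise for a measurement of the whole tray with a colour mask.

```bash
cat >> h.py <<'E'
def blocks(c,z=.038,show=None):
    h=cv2.cvtColor(c['im'],cv2.COLOR_BGR2HSV)
    # keep pixels whose tray-floor ray is inside the tray
    v,u=np.mgrid[0:384,0:512]; K=np.stack([(u-c['cx'])/c['f'],(v-c['cy'])/c['f'],np.ones(u.shape)],-1)@c['R'].T
    p=c['o']+K*((.03-c['o'][2])/K[...,2])[...,None]; a=np.radians(YAW); d=p[...,:2]-C0
    X=np.cos(a)*d[...,0]+np.sin(a)*d[...,1];Y=-np.sin(a)*d[...,0]+np.cos(a)*d[...,1]
    ins=(abs(X)<.124)&(abs(Y)<.124)&(np.hypot(X,Y)>.04)
    m=((h[...,1]>115)&(h[...,2]>60)&(h[...,0]<17)&ins).astype(np.uint8)*255
    m=cv2.morphologyEx(m,cv2.MORPH_OPEN,np.ones((3,3)))
    out=[]
    for k in cv2.findContours(m,cv2.RETR_EXTERNAL,cv2.CHAIN_APPROX_NONE)[0]:
        if cv2.contourArea(k)<150: continue
        P=np.array([tf(ray(c,*q,z)) for q in k[:,0].astype(float)],np.float32)
        out.append([np.round(x,0) for x in cv2.minAreaRect(P)]+[cv2.contourArea(k)])
    if show: cv2.imwrite('pics/'+show,m)
    return out
E
python3 -m jog '0.7 20 0 40 0;0.7 20 0 40 0;0.7 20 0 40 0;0.7 20 0 40 0;0.7 20 0 40 0';python3 -m jog '0.7 0 0 0 0;0.7 0 0 0 0'
python3 - <<'E'
from h import *
c=cap('wrist');
for b in blocks(c,show='m.png'): print(b)
save(c,'w6.png')
E
```

```text
time_s: 17.95
tcp_pos: [0.5609, 0.223, 0.3555]
ee_rot: [[-0.971, -0.237, -0.002], [-0.237, 0.971, -0.001], [0.002, -0.001, -1.0]]
wrist_force: [0.9, 0.1, -0.6]
gripper_width: 0.7
gripper_force: 0.0
time_s: 18.2
tcp_pos: [0.5596, 0.2227, 0.3535]
ee_rot: [[-0.972, -0.237, -0.003], [-0.237, 0.972, -0.001], [0.004, -0.001, -1.0]]
wrist_force: [-0.2, -0.6, -1.5]
gripper_width: 0.7
gripper_force: 0.0
[array([77., 79.]), array([35., 64.]), np.float64(87.0), 595.0]
[array([ 39., -79.]), array([60., 73.]), np.float64(85.0), 1267.5]
[array([ 5., 81.]), array([61., 34.]), np.float64(6.0), 639.0]
[array([-16., -77.]), array([59., 33.]), np.float64(87.0), 641.0]
[array([-51., -76.]), array([31., 59.]), np.float64(0.0), 645.0]
[array([-73.,  85.]), array([36., 59.]), np.float64(88.0), 754.5]
```

View pics/w6.png

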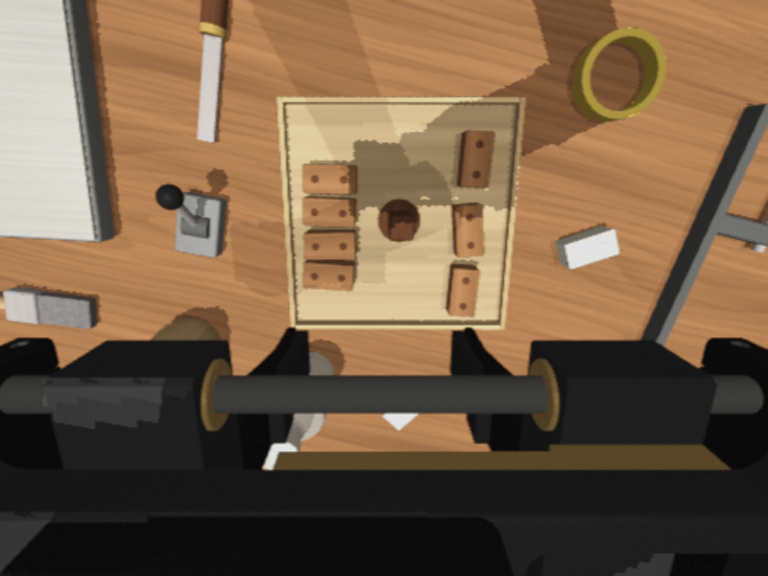

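All seven blocks are now visible lying flat. B, C, F and G are in a row at y' ≈ -77, with x' of -51, -16, 22 and 55. I leave B and G and move C to (-82,2) and F to (82,0), both gripped lengthwise with the fingertips above rim height.

```bash
python3 -m jog '0.86 -8 -30 -50 0;0.86 -8 -33 -50 0;0.86 0 0 -60 0;0.86 0 0 -60 0;0.86 0 0 -40 0'; python3 -m jog '0.86 0 0 -30 0;0.86 0 0 -20 0;0.86 0 0 -9 0;0.86 0 0 0 0;0.86 0 0 0 0'; python3 -m jog '0 0 0 0 0;0 0 0 0 0;0 0 0 0 0;0 0 0 0 0;0 0 0 0 0'; python3 -m jog '0 0 0 15 0;0 0 0 40 0;0 0 0 30 0;0 0 0 0 0'
```

```text
time_s: 18.88
tcp_pos: [0.5412, 0.158, 0.092]
ee_rot: [[-0.972, -0.237, -0.005], [-0.237, 0.972, -0.003], [0.006, -0.001, -1.0]]
wrist_force: [0.8, -0.3, 0.0]
gripper_width: 0.861
gripper_force: 0.0
time_s: 19.5
tcp_pos: [0.5443, 0.1596, 0.0377]
ee_rot: [[-0.971, -0.237, 0.001], [-0.237, 0.971, 0.001], [-0.001, 0.0, -1.0]]
wrist_force: [0.2, -0.4, -0.1]
gripper_width: 0.862
gripper_force: 0.0
time_s: 20.12
tcp_pos: [0.5441, 0.1593, 0.0375]
ee_rot: [[-0.971, -0.237, 0.001], [-0.237, 0.971, 0.0], [-0.001, 0.0, -1.0]]
wrist_force: [-1.8, 0.3, 5.8]
gripper_width: 0.685
gripper_force: 29.8
time_s: 20.62
tcp_pos: [0.5454, 0.1601, 0.1251]
ee_rot: [[-0.971, -0.237, 0.006], [-0.237, 0.971, 0.003], [-0.006, 0.002, -1.0]]
wrist_force: [0.1, 0.0, -1.5]
gripper_width: 0.686
gripper_force: 29.8
```

```bash
python3 -m jog '0 -27 20 0 0;0 -28 21 0 0;0 -28 20 0 0;0 0 0 -30 0;0 0 0 -30 0'; python3 -m jog '0 0 0 -15 0;0 0 0 -9 0;0 0 0 0 0;0 0 0 0 0;0.78 0 0 0 0'; python3 -m jog '0.78 0 0 0 0;0.78 0 0 0 0;0.78 0 0 20 0;0.78 0 0 40 0;0.86 0 0 20 0'
python3 - <<'E'
from h import *
print(wd(21,-78),r.sense()['tcp_pos'])
E
```

```text
time_s: 21.25
tcp_pos: [0.4601, 0.2204, 0.061]
ee_rot: [[-0.971, -0.237, -0.0], [-0.237, 0.971, 0.0], [0.0, 0.0, -1.0]]
wrist_force: [-0.2, 1.1, -1.2]
gripper_width: 0.683
gripper_force: 29.8
time_s: 21.88
tcp_pos: [0.4611, 0.2204, 0.0383]
ee_rot: [[-0.972, -0.237, 0.001], [-0.237, 0.972, 0.001], [-0.001, 0.0, -1.0]]
wrist_force: [0.2, 0.6, 0.2]
gripper_width: 0.733
gripper_force: 0.0
time_s: 22.5
tcp_pos: [0.4616, 0.2208, 0.12]
ee_rot: [[-0.971, -0.237, 0.002], [-0.237, 0.971, 0.002], [-0.003, 0.001, -1.0]]
wrist_force: [-0.9, -0.3, 0.0]
gripper_width: 0.823
gripper_force: 0.0
[0.5798141  0.16715887] [0.46157405 0.22080357 0.11995635]
```

```bash
python3 -m jog '0.86 40 -18 0 0;0.86 40 -18 0 0;0.86 39 -17 0 0;0.86 0 0 -30 0;0.86 0 0 -30 0'; python3 -m jog '0.86 0 0 -15 0;0.86 0 0 -8 0;0.86 0 0 0 0;0.86 0 0 0 0;0 0 0 0 0'; python3 -m jog '0 0 0 0 0;0 0 0 0 0;0 0 0 0 0;0 0 0 0 0;0 0 0 20 0'; python3 -m jog '0 0 0 35 0;0 0 0 30 0;0 14 30 0 0;0 13 30 0 0;0 14 30 0 0'
```

```text
time_s: 23.12
tcp_pos: [0.5804, 0.1668, 0.0572]
ee_rot: [[-0.972, -0.235, 0.001], [-0.235, 0.972, 0.001], [-0.001, 0.0, -1.0]]
wrist_force: [-1.0, -0.1, 0.3]
gripper_width: 0.858
gripper_force: 0.0
time_s: 23.75
tcp_pos: [0.5803, 0.1676, 0.0359]
ee_rot: [[-0.972, -0.237, 0.002], [-0.237, 0.972, 0.001], [-0.002, 0.0, -1.0]]
wrist_force: [0.6, 0.2, 0.3]
gripper_width: 0.81
gripper_force: 0.0
time_s: 24.38
tcp_pos: [0.5785, 0.1666, 0.0533]
ee_rot: [[-0.972, -0.236, -0.004], [-0.236, 0.972, -0.002], [0.004, -0.001, -1.0]]
wrist_force: [-0.2, 0.2, -0.8]
gripper_width: 0.681
gripper_force: 30.0
time_s: 25.0
tcp_pos: [0.6209, 0.2579, 0.1194]
ee_rot: [[-0.972, -0.236, -0.001], [-0.236, 0.972, -0.0], [0.001, 0.0, -1.0]]
wrist_force: [0.5, -0.4, -0.5]
gripper_width: 0.684
gripper_force: 30.0
```

```bash
python3 -m jog '0 0 0 0 0;0 0 0 -30 0;0 0 0 -30 0;0 0 0 -15 0;0 0 0 -8 0'; python3 -m jog '0 0 0 0 0;0 0 0 0 0;0.78 0 0 0 0;0.78 0 0 0 0;0.78 0 0 0 0'; python3 -m jog '0.78 0 0 20 0;0.7 0 0 50 0;0.7 -20 -10 50 0;0.7 -20 -10 60 0;0.7 -20 -10 60 0'; python3 -m jog '0.7 0 -5 60 0;0.7 0 0 30 0;0.7 0 0 0 0;0.7 0 0 0 0'
python3 - <<'E'
from h import *
c=cap('wrist');save(c,'w7.png');print(r.sense()['tcp_pos'])
for b in blocks(c): print(b)
E
```

```text
time_s: 25.62
tcp_pos: [0.6207, 0.2567, 0.0361]
ee_rot: [[-0.972, -0.237, -0.001], [-0.237, 0.972, -0.001], [0.001, -0.001, -1.0]]
wrist_force: [-0.5, 0.5, -0.5]
gripper_width: 0.684
gripper_force: 30.0
time_s: 26.25
tcp_pos: [0.621, 0.2573, 0.0372]
ee_rot: [[-0.972, -0.237, 0.0], [-0.237, 0.972, 0.0], [-0.0, 0.0, -1.0]]
wrist_force: [0.3, -0.7, 0.4]
gripper_width: 0.775
gripper_force: 0.0
time_s: 26.88
tcp_pos: [0.561, 0.2272, 0.2759]
ee_rot: [[-0.972, -0.237, 0.0], [-0.237, 0.972, -0.0], [-0.0, -0.0, -1.0]]
wrist_force: [-0.2, 0.8, 0.5]
gripper_width: 0.698
gripper_force: 0.0
time_s: 27.38
tcp_pos: [0.5612, 0.2226, 0.3628]
ee_rot: [[-0.972, -0.237, -0.002], [-0.237, 0.972, -0.001], [0.002, -0.0, -1.0]]
wrist_force: [0.1, 1.0, -0.0]
gripper_width: 0.707
gripper_force: 0.0
[0.56122536 0.22255656 0.36224182]
[array([82., -1.]), array([34., 57.]), np.float64(0.0), 552.5]
[array([77., 79.]), array([34., 64.]), np.float64(87.0), 572.0]
[array([ 57., -81.]), array([60., 36.]), np.float64(86.0), 588.5]
[array([ 5., 81.]), array([61., 33.]), np.float64(4.0), 613.0]
[array([-52., -76.]), array([60., 31.]), np.float64(90.0), 624.0]
[array([-82.,   1.]), array([59., 32.]), np.float64(90.0), 663.5]
[array([-72.,  85.]), array([35., 60.]), np.float64(86.0), 720.0]
```

View pics/w7.png

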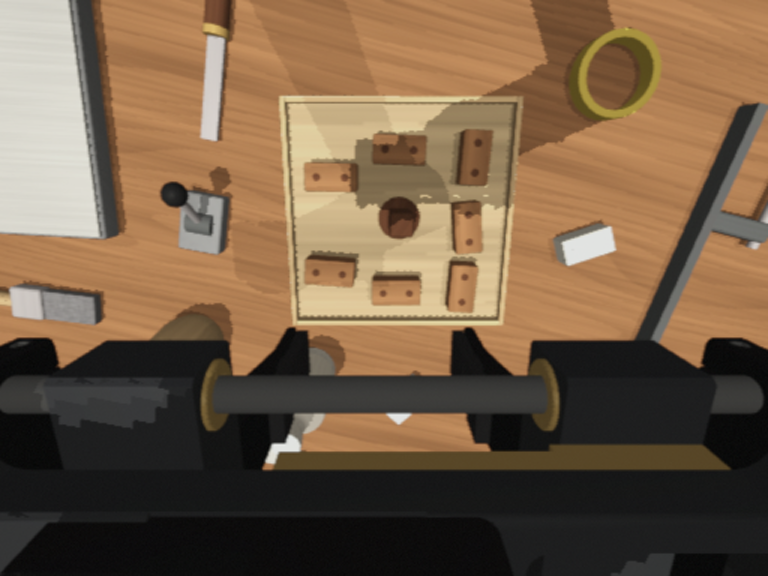

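All seven blocks are flat and evenly spaced around the post, with a nearest-neighbour distance of about 72 mm. Before lifting, I fly over the warmer (z 0.36) to measure it with the wrist camera.

```bash
python3 - <<'E'
from h import *
c=cap('wrist')
P=np.array([ray(c,u/1.5,v/1.5,.022)[:2] for u,v in [(280,97),(522,97),(503,325),(294,325)]]);e=np.roll(P,-1,0)-P
print(tf(P.mean(0)),np.linalg.norm(e,axis=1),np.degrees(np.arctan2(e[:,1],e[:,0])))
E
python3 -m jog '0.7 0 -30 0 0;0.7 -2 -50 0 0;0.7 -2 -55 0 0;0.7 -2 -55 0 0;0.7 -2 -55 0 0'; python3 -m jog '0.7 -2 -55 0 0;0.7 -2 -55 0 0;0.7 0 -55 0 0;0.7 0 -50 0 0;0.7 0 -25 0 0'; python3 -m jog '0.7 0 0 0 0;0.7 0 0 0 0'
python3 - <<'E'
from h import *
c=cap('wrist');save(c,'w8.png')
h=cv2.cvtColor(c['im'],cv2.COLOR_BGR2HSV)
m=((h[...,1]<40)&(h[...,2]>140)).astype(np.uint8)*255
for k in cv2.findContours(m,cv2.RETR_EXTERNAL,cv2.CHAIN_APPROX_NONE)[0]:
    if cv2.contourArea(k)<5000: continue
    P=np.array([ray(c,*q,.04)[:2]*1000 for q in k[:,0].astype(float)],np.float32); print(cv2.minAreaRect(P), cv2.boxPoints(cv2.minAreaRect(k))*1.5)
print(r.sense()['tcp_pos'],r.sense()['joints'])
E
```

```text
[-1.8  3.7] [0.26891624 0.27071954 0.27000822 0.27084957] [ 103.66616167   13.93318057  -76.30563279 -166.29794109]
time_s: 28.1
tcp_pos: [0.5532, -0.0239, 0.3627]
ee_rot: [[-0.971, -0.237, -0.002], [-0.237, 0.971, -0.001], [0.002, 0.0, -1.0]]
wrist_force: [0.3, 0.3, -0.9]
gripper_width: 0.698
gripper_force: 0.0
time_s: 28.72
tcp_pos: [0.5492, -0.2646, 0.362]
ee_rot: [[-0.972, -0.234, -0.004], [-0.234, 0.972, 0.001], [0.003, 0.001, -1.0]]
wrist_force: [0.2, -0.3, -0.1]
gripper_width: 0.698
gripper_force: 0.0
time_s: 28.98
tcp_pos: [0.5497, -0.2618, 0.3631]
ee_rot: [[-0.972, -0.237, -0.002], [-0.237, 0.972, 0.001], [0.002, 0.001, -1.0]]
wrist_force: [0.3, -0.5, 0.2]
gripper_width: 0.698
gripper_force: 0.0
((529.7998046875, -255.98886108398438), (274.8929443359375, 274.9674072265625), 10.44168758392334) [[256.92017  324.38632 ]
 [268.66022   83.71512 ]
 [515.46326   95.754295]
 [503.72314  336.4255  ]]
[ 0.54982188 -0.26145803  0.3635185 ] [-1.02212393e+01  1.72727807e+01  1.21021779e+01 -1.09837420e-02
 -8.48908074e+01 -6.60272098e+01]
```

View pics/w8.png

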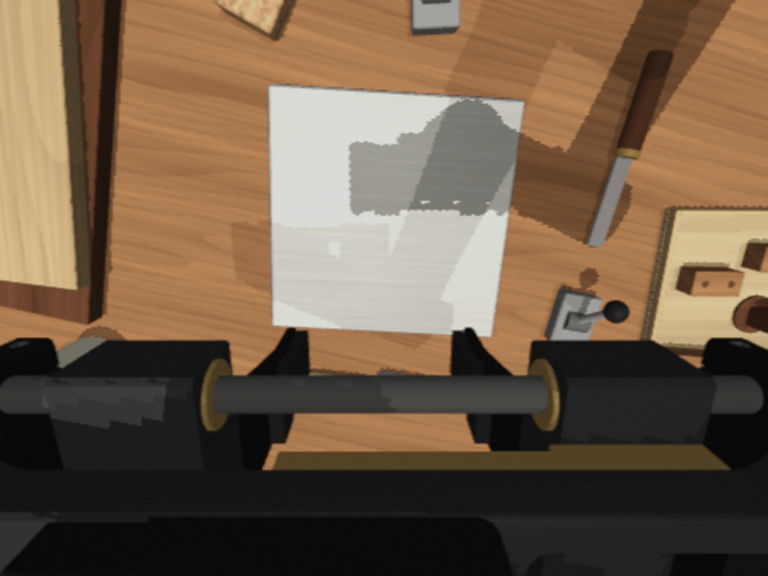

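The warmer top is fully visible (corners (270,86), (523,101), (492,335), (274,324)). The chosen lever, still off, is at (575,315). I'll cross-check the warmer centre with the fixed cameras.

```bash
python3 - <<'E'
from h import *
np.set_printoptions(precision=4,suppress=True)
def quad(c,X,n):
    e=np.roll(X,-1,0)-X; print(n,X.mean(0),np.linalg.norm(e,axis=1),np.degrees(np.arctan2(e[:,1],e[:,0]))%90)
c=cap('wrist'); quad(c,np.array([ray(c,u/1.5,v/1.5,.04)[:2] for u,v in [(270,86),(523,101),(492,335),(274,324)]]),'wrist')
for n in('side','scene'):
    c=cap(n); h=cv2.cvtColor(c['im'],cv2.COLOR_BGR2HSV)
    uv=np.array(proj(c,(.53,-.255,.04))); best=None
    for T in (130,145,160,175):
        m=((h[...,1]<50)&(h[...,2]>T)).astype(np.uint8)*255
        m=cv2.morphologyEx(m,cv2.MORPH_CLOSE,np.ones((5,5)))
        for k in cv2.findContours(m,cv2.RETR_EXTERNAL,cv2.CHAIN_APPROX_NONE)[0]:
            if cv2.contourArea(k)>2000 and cv2.pointPolygonTest(k,tuple(map(float,uv)),False)>0:
                q=cv2.approxPolyDP(cv2.convexHull(k),6,True)[:,0]; print(T,q.tolist())
                X=np.array([ray(c,*p,.04)[:2] for p in q.astype(float)]); quad(c,X,n)
    save(c,n+'9.png')
E
```

```text
wrist [ 0.53   -0.2544] [0.2715 0.2715 0.2736 0.2715] [10.6212 11.0257 10.6193 10.5701]
130 [[300, 124], [307, 163], [273, 179], [228, 181], [229, 126]]
side [ 0.5255 -0.2426] [0.2036 0.1402 0.1504 0.276  0.2664] [10.7672 39.5749 11.0311  9.3292  9.9043]
145 [[300, 124], [306, 162], [271, 179], [228, 180], [229, 126]]
side [ 0.5277 -0.2441] [0.1987 0.1458 0.1437 0.2715 0.2664] [ 9.9518 40.4307  9.4047  9.3164  9.9043]
160 [[300, 124], [306, 160], [272, 178], [228, 179], [229, 126]]
side [ 0.5274 -0.2479] [0.189  0.1464 0.1474 0.267  0.2664] [10.2832 42.7091  9.3652  9.3031  9.9043]
130 [[212, 194], [219, 229], [123, 245], [125, 182], [186, 173]]
scene [ 0.528  -0.2414] [0.1492 0.2742 0.2674 0.2017 0.14  ] [10.245   9.9631 10.2146 10.3549 41.3487]
145 [[212, 195], [217, 229], [123, 245], [125, 182], [184, 173]]
scene [ 0.5288 -0.2439] [0.1435 0.2685 0.2674 0.1951 0.1483] [ 8.2046 10.2318 10.2146 10.7985 42.14  ]
160 [[211, 194], [216, 229], [124, 244], [125, 182], [183, 173]]
scene [ 0.5272 -0.2454] [0.1481 0.2629 0.2644 0.1918 0.1449] [ 8.1284  9.7119 10.7968 11.0318 43.3442]
```

Warmer: centre (0.530, -0.254), yaw 10.4°. Back to the post, estimated at (0.540, 0.2405), to grip it at TCP z 0.040.

```bash
python3 -m jog '0.7 0 30 0 0;0.7 -2 50 0 0;0.7 -2 55 0 0;0.7 -2 55 0 0;0.7 -2 55 0 0'; python3 -m jog '0.7 -2 55 0 0;0.7 0 55 0 0;0.7 0 55 0 0;0.7 0 55 0 0;0.7 0 37 -20 0'; python3 -m jog '0.7 0 0 -50 0;0.7 0 0 -60 0;0.7 0 0 -60 0;0.7 0 0 -50 0;0.7 0 0 0 0'
python3 - <<'E'
from h import *
c=cap('wrist');f=lambda u,v,z:tf(ray(c,u/1.5,v/1.5,z)).tolist()
print(r.sense()['tcp_pos'],tf(r.sense()['tcp_pos']));save(c,'w10.png')
for b in blocks(c): print(b)
E
```

```text
time_s: 29.8
tcp_pos: [0.5413, -0.0149, 0.3645]
ee_rot: [[-0.971, -0.238, 0.001], [-0.238, 0.971, 0.0], [-0.001, 0.0, -1.0]]
wrist_force: [0.8, 0.2, -0.5]
gripper_width: 0.699
gripper_force: 0.0
time_s: 30.42
tcp_pos: [0.5397, 0.243, 0.3456]
ee_rot: [[-0.971, -0.24, 0.004], [-0.24, 0.971, 0.002], [-0.004, 0.002, -1.0]]
wrist_force: [-0.0, -0.3, 0.1]
gripper_width: 0.7
gripper_force: 0.0
time_s: 31.05
tcp_pos: [0.5371, 0.2386, 0.1205]
ee_rot: [[-0.971, -0.237, -0.008], [-0.237, 0.971, -0.005], [0.009, -0.003, -1.0]]
wrist_force: [0.1, 0.2, 0.4]
gripper_width: 0.703
gripper_force: 0.0
[0.53947036 0.23985046 0.12380046] [-1.   2.2]
[array([88., -0.]), array([24., 58.]), np.float64(0.0), 1201.5]
[array([ 39., -83.]), array([21., 16.]), np.float64(86.0), 226.5]
[array([ 3., 80.]), array([66., 36.]), np.float64(6.0), 2443.5]
[array([-52., -74.]), array([63., 32.]), np.float64(89.0), 2604.0]
[array([-81.,   1.]), array([59., 32.]), np.float64(88.0), 2665.5]
[array([-73.,  84.]), array([38., 59.]), np.float64(87.0), 3108.5]
```

View pics/w10.png

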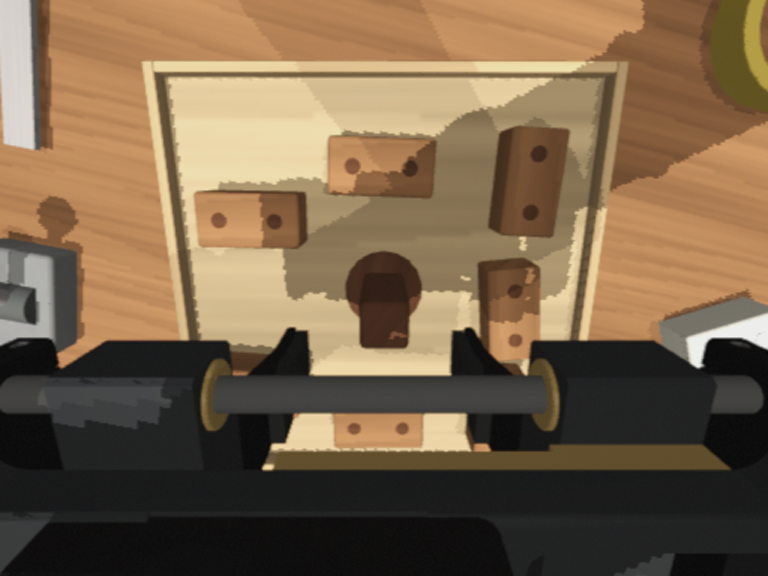

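The post is centred between the fingers at (384,320), and the blocks are all still in place. I check the post's x' numerically, then grasp.

```bash
python3 - <<'E'
from h import *
c=cap('wrist');f=lambda u,v,z:tf(ray(c,u/1.5,v/1.5,z)).tolist()
print(tf(r.sense()['tcp_pos']),'collar edges',f(347,288,.016),f(420,288,.016),f(383,252,.016),'post top far edge',f(361,347,.08),f(408,347,.08),'rim',f(143,62,.022),f(627,62,.022))
E
python3 -m jog '0.7 0 0 -30 0;0.7 0 0 -30 0;0.7 0 0 -24 0;0.7 0 0 0 0;0.7 0 0 0 0'
```

```text
[0.4 2.6] collar edges [-0.4, -20.3] [-0.6, 28.5] [-24.9, 3.7] post top far edge [13.3, -8.2] [13.2, 16.6] rim [-134.8, -132.2] [-135.2, 140.6]
time_s: 31.78
tcp_pos: [0.5415, 0.241, 0.0428]
ee_rot: [[-0.971, -0.238, 0.004], [-0.238, 0.971, 0.003], [-0.005, 0.002, -1.0]]
wrist_force: [-0.6, -0.2, 0.6]
gripper_width: 0.696
gripper_force: 0.0
```

```bash
python3 -m jog '0.5 0 1 -2 0;0.5 0 0 0 0;0 0 0 0 0;0 0 0 0 0;0 0 0 0 0'; python3 -m jog '0 0 0 0 0;0 0 0 0 0;0 0 0 0 0;0 0 0 3 0;0 0 0 5 0'; python3 -m jog '0 0 0 10 0;0 -1 0 12 0;0 -3 0 15 0;0 -5 0 18 0;0 -5 0 18 0'
```

```text
time_s: 32.4
tcp_pos: [0.5398, 0.241, 0.0381]
ee_rot: [[-0.972, -0.237, 0.0], [-0.237, 0.972, 0.0], [-0.0, 0.0, -1.0]]
wrist_force: [-1.5, 0.5, 0.3]
gripper_width: 0.3
gripper_force: 30.0
time_s: 33.02
tcp_pos: [0.5381, 0.2393, 0.0443]
ee_rot: [[-0.972, -0.236, -0.004], [-0.236, 0.972, -0.003], [0.005, -0.002, -1.0]]
wrist_force: [-0.5, 0.2, -8.9]
gripper_width: 0.301
gripper_force: 30.0
time_s: 33.65
tcp_pos: [0.5254, 0.2407, 0.1207]
ee_rot: [[-0.972, -0.237, 0.0], [-0.237, 0.972, 0.0], [-0.001, 0.0, -1.0]]
wrist_force: [0.2, 0.4, -7.6]
gripper_width: 0.299
gripper_force: 30.0
```

Lifted, with about 7.6 N of load and the tool level. I carry it at about 0.2 m height, with x ≈ 0.50 to clear the mallet.

```bash
python3 -m jog '0 -5 0 20 0;0 -5 0 20 0;0 -5 0 20 0;0 -5 -4 20 0;0 -3 -8 15 0'; python3 -m jog '0 -2 -12 10 0;0 0 -16 5 0;0 0 -20 0 0;0 0 -22 0 0;0 0 -22 0 0'; python3 -m jog '0 0 -22 0 0;0 0 -22 0 0;0 0 -22 0 0;0 0 -22 0 0;0 0 -22 0 0';python3 -m jog '0 0 -22 0 0;0 0 -22 0 0;0 0 -22 0 0;0 0 -22 0 0;0 0 -22 0 0'; python3 -m jog '0 0 -22 0 0;0 0 -22 0 0;0 0 -22 0 0;0 2 -22 0 0;0 4 -22 0 -0.3'
```

```text
time_s: 34.28
tcp_pos: [0.5023, 0.2287, 0.2158]
ee_rot: [[-0.971, -0.237, 0.001], [-0.237, 0.971, 0.001], [-0.001, 0.001, -1.0]]
wrist_force: [0.0, 0.1, -8.1]
gripper_width: 0.295
gripper_force: 30.0
time_s: 34.9
tcp_pos: [0.5005, 0.1347, 0.2285]
ee_rot: [[-0.972, -0.236, -0.001], [-0.236, 0.972, -0.001], [0.001, -0.0, -1.0]]
wrist_force: [0.7, -0.7, -9.0]
gripper_width: 0.301
gripper_force: 30.0
time_s: 35.52
tcp_pos: [0.5005, 0.0249, 0.2288]
ee_rot: [[-0.972, -0.236, -0.0], [-0.236, 0.972, -0.0], [0.0, -0.0, -1.0]]
wrist_force: [0.9, 0.0, -8.3]
gripper_width: 0.297
gripper_force: 30.0
time_s: 36.15
tcp_pos: [0.5003, -0.085, 0.2288]
ee_rot: [[-0.972, -0.236, -0.0], [-0.236, 0.972, -0.0], [0.0, 0.0, -1.0]]
wrist_force: [1.2, 0.6, -8.3]
gripper_width: 0.299
gripper_force: 30.0
time_s: 36.78
tcp_pos: [0.506, -0.195, 0.2287]
ee_rot: [[-0.973, -0.231, -0.001], [-0.231, 0.973, 0.0], [0.001, 0.0, -1.0]]
wrist_force: [0.0, -0.5, -7.7]
gripper_width: 0.296
gripper_force: 30.0
```

```bash
python3 -m jog '0 5 -18 0 -0.8;0 6 -15 0 -1;0 6 -12 0 -0.7;0 4 -9 0 -0.4;0 2 -5 -5 0'; python3 -m jog '0 0 0 -12 0;0 0 0 -18 0;0 0 0 -20 0;0 0 0 -20 0;0 0 0 -20 0'; python3 -m jog '0 0 0 -18 0;0 0 0 -12 0;0 0 0 -8 0;0 0 0 -4 0;0 0 0 0 0'; python3 -m jog '0 0 0 0 0;0 0 0 0 0'
python3 - <<'E'
from h import *
s=r.sense();R=s['ee_rot'];print(s['tcp_pos'],np.degrees(np.arctan2(-R[1][0],-R[0][0])))
c=cap('wrist');save(c,'w11.png');save(cap('side'),'side11.png')
E
```

```text
time_s: 37.4
tcp_pos: [0.5304, -0.2527, 0.2241]
ee_rot: [[-0.983, -0.182, 0.001], [-0.182, 0.983, -0.0], [-0.001, -0.0, -1.0]]
wrist_force: [0.2, 0.4, -8.6]
gripper_width: 0.298
gripper_force: 30.0
time_s: 38.02
tcp_pos: [0.5293, -0.2516, 0.1326]
ee_rot: [[-0.983, -0.183, -0.001], [-0.183, 0.983, 0.001], [0.001, 0.001, -1.0]]
wrist_force: [1.1, -0.1, -8.4]
gripper_width: 0.297
gripper_force: 30.0
time_s: 38.65
tcp_pos: [0.5299, -0.2523, 0.0922]
ee_rot: [[-0.983, -0.182, 0.0], [-0.182, 0.983, -0.0], [-0.0, -0.0, -1.0]]
wrist_force: [-0.3, -0.6, -8.1]
gripper_width: 0.299
gripper_force: 30.0
time_s: 38.9
tcp_pos: [0.5301, -0.2524, 0.0926]
ee_rot: [[-0.983, -0.182, 0.001], [-0.182, 0.983, -0.0], [-0.001, -0.0, -1.0]]
wrist_force: [-0.4, 0.7, -7.8]
gripper_width: 0.296
gripper_force: 30.0
[ 0.53011135 -0.2524014   0.09259688] 10.49562869320511
```

```bash
python3 -m jog '0 -1 -1 -4 0;0 0 -1 -4 0;0 0 0 -3 0;0 0 0 -2 0;0 0 0 0 0'; python3 -m jog '0 0 0 -1 0;0 0 0 0 0'; python3 -m jog '0 0 0 -1 0;0 0 0 0 0'
```

```text
time_s: 39.62
tcp_pos: [0.5287, -0.2542, 0.0788]
ee_rot: [[-0.983, -0.182, -0.001], [-0.182, 0.983, 0.0], [0.0, 0.0, -1.0]]
wrist_force: [-0.7, 0.7, -8.5]
gripper_width: 0.301
gripper_force: 30.0
time_s: 39.88
tcp_pos: [0.529, -0.2543, 0.0782]
ee_rot: [[-0.983, -0.182, 0.0], [-0.182, 0.983, -0.0], [-0.0, -0.0, -1.0]]
wrist_force: [-0.2, -0.4, -8.8]
gripper_width: 0.295
gripper_force: 30.0
time_s: 40.12
tcp_pos: [0.529, -0.2543, 0.0781]
ee_rot: [[-0.983, -0.182, 0.001], [-0.182, 0.983, -0.0], [-0.0, -0.0, -1.0]]
wrist_force: [-1.8, 1.8, 0.2]
gripper_width: 0.298
gripper_force: 30.0
```

Contact: the load is off the gripper. I release, go straight up and look.

```bash
python3 -m jog '0.65 0 0 0 0;0.65 0 0 0 0;0.65 0 0 0 0;0.65 0 0 10 0;0.65 0 0 30 0'; python3 -m jog '0.65 0 0 50 0;0.65 0 0 60 0;0.65 0 0 60 0;0.65 0 0 60 0;0.65 10 0 40 0'; python3 -m jog '0.65 0 0 0 0;0.65 0 0 0 0;0.65 0 0 0 0'
python3 - <<'E'
import h
from h import *
c=cap('wrist');save(c,'w12.png');print(r.sense()['tcp_pos'])
h.C0=np.array([.530,-.254]);h.YAW=10.5
for b in blocks(c,.078,'m12.png'): print(b)
E
```

```text
time_s: 40.75
tcp_pos: [0.5279, -0.2541, 0.1166]
ee_rot: [[-0.983, -0.182, -0.003], [-0.182, 0.983, 0.001], [0.003, 0.001, -1.0]]
wrist_force: [0.3, -0.3, 0.0]
gripper_width: 0.642
gripper_force: 0.0
time_s: 41.38
tcp_pos: [0.5385, -0.2546, 0.3923]
ee_rot: [[-0.983, -0.182, 0.006], [-0.182, 0.983, -0.002], [-0.006, -0.003, -1.0]]
wrist_force: [0.5, -0.9, -0.5]
gripper_width: 0.65
gripper_force: 0.0
time_s: 41.75
tcp_pos: [0.5382, -0.2541, 0.3856]
ee_rot: [[-0.983, -0.182, -0.003], [-0.182, 0.983, 0.001], [0.003, 0.001, -1.0]]
wrist_force: [0.7, -0.2, 0.0]
gripper_width: 0.651
gripper_force: 0.0
[ 0.53829967 -0.25418034  0.38566463]
[array([75., 47.]), array([91., 59.]), np.float64(90.0), 1184.5]
[array([ 57., -83.]), array([58., 37.]), np.float64(86.0), 623.0]
[array([ 4., 78.]), array([61., 33.]), np.float64(6.0), 628.0]
[array([-52., -79.]), array([59., 30.]), np.float64(90.0), 649.5]
[array([-82.,  -2.]), array([58., 31.]), np.float64(88.0), 684.5]
[array([-73.,  82.]), array([34., 59.]), np.float64(87.0), 745.0]
```

View pics/w12.png

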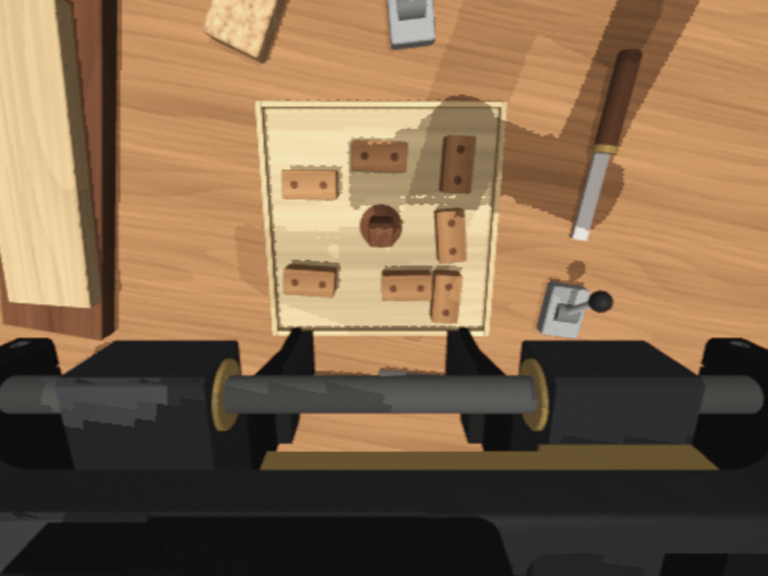

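The tray is set down square, but block F has been knocked against A: F is now at (407,286) and A at (446,296). F must go back to its slot. I'll grip it across its width with the tool turned +90°.

```bash
python3 - <<'E'
import h
from h import *
h.C0=np.array([.530,-.254]);h.YAW=10.5
c=cap('wrist');f=lambda u,v,z:tf(ray(c,u/1.5,v/1.5,z)).tolist()
for n,P,z in [('Fholes',[(390,288),(423,287)],.078),('A holes',[(451,285),(446,313)],.078),('rims',[(256,102),(507,102),(489,334),(275,334)],.062)]: print(n,[f(*p,z) for p in P])
s=r.sense();print(s['tcp_pos'],s['joints'][5])
for n in ('side','scene'):
    k=cap(n); [print(n,b) for b in blocks(k,.078)]
print(wd(79,-3))
E
```

```text
Fholes [[66.8, 10.4], [65.6, 49.2]]
A holes [[63.2, 82.0], [98.0, 77.7]]
rims [[-137.3, -134.8], [-137.2, 135.6], [131.8, 135.8], [131.5, -133.2]]
[ 0.53841406 -0.25421579  0.3858926 ] -69.7958926425034
side [array([-70.,  98.]), array([51., 59.]), np.float64(87.0), 181.5]
side [array([80., 61.]), array([110.,  57.]), np.float64(88.0), 264.5]
scene [array([ 75., -81.]), array([61., 54.]), np.float64(88.0), 245.0]
scene [array([-35., -76.]), array([58., 54.]), np.float64(89.0), 192.5]
scene [array([-30.,  -1.]), array([57., 80.]), np.float64(88.0), 195.0]
scene [array([29., 58.]), array([ 90., 200.]), np.float64(83.0), 613.0]
[ 0.60822384 -0.24255316]
```

```bash
python3 - <<'E'
import h
from h import *
h.C0=np.array([.530,-.254]);h.YAW=10.5
c=cap('wrist');m=cv2.imread('pics/m12.png',0)
for k in cv2.findContours(m,cv2.RETR_EXTERNAL,cv2.CHAIN_APPROX_NONE)[0]:
    P=np.array([tf(ray(c,*q,.078)) for q in k[:,0].astype(float)])
    if P[:,0].mean()>50 and P[:,1].mean()>20:
        for a,b in((0,8),(8,20),(20,32),(32,44),(44,56),(56,64),(64,76),(76,95)):
            q=P[(P[:,1]>a)&(P[:,1]<b)]; print(a,b,q[:,0].min(),q[:,0].max()) if len(q) else 0
        print(P[:,1].min(),P[:,1].max())
print(wd(66,28)-r.sense()['tcp_pos'][:2])
E
```

```text
0 8 45.8 80.6
8 20 45.8 80.6
20 32 45.8 80.6
32 44 45.8 80.6
44 56 45.8 80.6
56 64 45.9 105.3
64 76 45.9 105.3
76 95 45.9 105.3
1.2 92.7
[0.05111608 0.03984146]
```

F centre is about (64,31) in the tray frame. I grip at (64,26) with TCP z 0.067, where the gripper body still clears the post top at 0.12.

```bash
python3 -m jog '0.65 10 8 -20 10;0.65 10 8 -40 10;0.65 10 8 -40 10;0.65 10 8 -30 10;0.65 10 6 -10 10'; python3 -m jog '0.65 0 0 0 10;0.65 0 0 0 10;0.65 0 0 0 10;0.65 0 0 0 10;0.65 0 0 0 0'; python3 -m jog '0.65 0 0 -50 0;0.65 0 0 -50 0;0.65 0 0 -30 0;0.65 0 0 0 0;0.65 0 0 0 0'
python3 - <<'E'
import h
from h import *
h.C0=np.array([.530,-.254]);h.YAW=10.5
s=r.sense();print(s['tcp_pos'],tf(s['tcp_pos']))
c=cap('wrist'); cv2.imwrite('pics/w13.png',c['im'])
for b in blocks(c,.078): print(b)
E
```

```text
time_s: 42.62
tcp_pos: [0.5879, -0.2157, 0.2442]
ee_rot: [[-0.487, -0.873, -0.005], [-0.873, 0.487, 0.001], [0.001, 0.005, -1.0]]
wrist_force: [-0.2, -0.6, -0.1]
gripper_width: 0.653
gripper_force: 0.0
time_s: 43.25
tcp_pos: [0.5888, -0.2163, 0.2469]
ee_rot: [[0.18, -0.984, -0.0], [-0.984, -0.18, -0.0], [-0.0, 0.0, -1.0]]
wrist_force: [-0.7, -0.7, -0.0]
gripper_width: 0.652
gripper_force: 0.0
time_s: 43.88
tcp_pos: [0.59, -0.2166, 0.1186]
ee_rot: [[0.181, -0.983, 0.003], [-0.983, -0.181, -0.001], [0.001, -0.002, -1.0]]
wrist_force: [0.5, 0.4, 0.4]
gripper_width: 0.649
gripper_force: 0.0
[ 0.58999044 -0.2166032   0.11861699] [65.8 25.8]
[array([29., 83.]), array([10., 18.]), np.float64(90.0), 205.5]
[array([81., 84.]), array([60., 10.]), np.float64(0.0), 783.0]
[array([-21.,  12.]), array([31., 31.]), np.float64(90.0), 1284.5]
[array([75., 24.]), array([60., 49.]), np.float64(90.0), 3100.0]
[array([-68.,  -4.]), array([61., 37.]), np.float64(90.0), 3786.5]
[array([-46., -80.]), array([59., 43.]), np.float64(89.0), 6119.5]
[array([ 60., -82.]), array([56., 31.]), np.float64(86.0), 4226.5]
```

```bash
python3 - <<'E'
import h
from h import *
h.C0=np.array([.530,-.254]);h.YAW=10.5
c=cap('wrist')
h_=cv2.cvtColor(c['im'],cv2.COLOR_BGR2HSV)
print('F expected px', [np.round(proj(c,(*wd(x,y),.078))).tolist() for x,y in((48,1),(80,1),(48,60),(80,60))])
m=((h_[...,1]>115)&(h_[...,2]>60)&(h_[...,0]<17))
for v in range(130,256,8):
    u=np.where(m[v,150:360])[0]+150
    if len(u):
        g=np.split(u,np.where(np.diff(u)>2)[0]+1)
        print(v,[(int(x[0]),int(x[-1]),int(tf(ray(c,x[0],v,.078))[0]),int(tf(ray(c,x[-1],v,.078))[0]),int(tf(ray(c,x[0],v,.078))[1])) for x in g if len(x)>4])
E
```

```text
F expected px [[277.0, 184.0], [233.0, 184.0], [275.0, 256.0], [235.0, 256.0]]
130 [(150, 164, 137, 128, -38)]
138 [(150, 165, 138, 127, -32)]
146 [(150, 165, 139, 128, -27), (325, 349, 14, -2, -27)]
154 [(150, 166, 139, 128, -21), (313, 359, 22, -10, -21)]
162 [(150, 167, 140, 127, -15), (308, 324, 25, 14, -15), (355, 359, -8, -11, -15)]
170 [(150, 167, 140, 128, -9), (306, 322, 26, 15, -9)]
178 [(150, 168, 141, 128, -3), (233, 270, 80, 53, -3), (305, 322, 27, 14, -3), (349, 359, -5, -12, -3)]
186 [(150, 169, 142, 128, 2), (231, 272, 81, 51, 2), (307, 320, 25, 15, 2), (348, 359, -5, -13, 2)]
194 [(150, 170, 142, 127, 8), (231, 272, 82, 51, 8), (347, 359, -4, -13, 8)]
202 [(150, 171, 143, 127, 14), (231, 272, 82, 51, 14), (324, 329, 11, 8, 14), (349, 359, -6, -14, 14)]
210 [(150, 172, 144, 127, 21), (232, 272, 81, 51, 21), (348, 359, -6, -15, 21)]
218 [(150, 172, 144, 127, 27), (232, 272, 81, 50, 27), (348, 352, -7, -10, 27)]
226 [(150, 173, 145, 127, 34), (232, 272, 81, 50, 34)]
234 [(159, 174, 139, 127, 41), (233, 272, 81, 50, 41)]
242 [(160, 174, 139, 128, 48), (210, 272, 99, 50, 48)]
```

F spans x' 51–81 with the tool centred at 65.8, so I descend and grip.

```bash
python3 -m jog '0.65 0 0 -25 0;0.65 0 0 -18 0;0.65 0 0 -8 0;0.65 0 0 0 0;0.65 0 0 0 0'; python3 -m jog '0 0 0 0 0;0 0 0 0 0;0 0 0 0 0;0 0 0 0 0;0 0 0 0 0'; python3 -m jog '0 0 0 6 0;0 0 0 8 0;0 0 0 0 0;0 5 -7 0 0;0 5 -7 0 0'; python3 -m jog '0 5 -7 0 0;0 5 -7 0 0;0 0 0 0 0;0 0 0 -7 0;0 0 0 0 0'
```

```text
time_s: 44.6
tcp_pos: [0.5896, -0.2165, 0.0673]
ee_rot: [[0.182, -0.983, 0.002], [-0.983, -0.182, -0.0], [0.001, -0.002, -1.0]]
wrist_force: [0.7, -0.7, 0.9]
gripper_width: 0.649
gripper_force: 0.0
time_s: 45.22
tcp_pos: [0.5891, -0.2163, 0.0663]
ee_rot: [[0.182, -0.983, 0.001], [-0.983, -0.182, -0.0], [0.0, -0.0, -1.0]]
wrist_force: [0.2, 0.9, 1.0]
gripper_width: 0.362
gripper_force: 30.0
time_s: 45.85
tcp_pos: [0.5991, -0.2308, 0.0799]
ee_rot: [[0.182, -0.983, -0.0], [-0.983, -0.182, -0.0], [0.0, 0.0, -1.0]]
wrist_force: [0.3, 0.3, -0.1]
gripper_width: 0.365
gripper_force: 30.0
time_s: 46.48
tcp_pos: [0.608, -0.2439, 0.072]
ee_rot: [[0.182, -0.983, -0.002], [-0.983, -0.182, 0.001], [-0.001, 0.002, -1.0]]
wrist_force: [0.6, -0.5, -0.7]
gripper_width: 0.364
gripper_force: 30.0
```

```bash
python3 -m jog '0 0 0 -4 0;0 0 0 -2 0;0 0 0 0 0;0 0 0 0 0'; python3 -m jog '0.55 0 0 0 0;0.55 0 0 0 0;0.55 0 0 0 0;0.55 0 0 10 0;0.55 0 0 30 0'; python3 -m jog '0.55 -10 0 60 -10;0.55 -15 0 60 -10;0.55 -15 0 60 -10;0.55 -15 0 60 -10;0.55 -15 0 40 -10';python3 -m jog '0.55 0 0 0 -10;0.55 0 0 0 -10;0.55 0 0 0 -10;0.55 0 0 0 -10;0.55 0 0 0 0'; python3 -m jog '0.55 0 0 0 0;0.55 0 0 0 0'
python3 - <<'E'
import h
from h import *
h.C0=np.array([.530,-.254]);h.YAW=10.5
c=cap('wrist');print(r.sense()['tcp_pos'])
for b in blocks(c,.078,'m14.png'): print(b)
f=lambda u,v:np.round(ray(c,u/1.5,v/1.5,.092)[:2],3)
# lever ball: dark blob
h_=cv2.cvtColor(c['im'],cv2.COLOR_BGR2HSV); p=np.array(proj(c,(.563,.007,.092))); print(p)
u0,v0=int(p[0])-25,int(p[1])-25; w=h_[max(v0,0):v0+50,max(u0,0):u0+50,2]; m=(w<50).astype(np.uint8)
n,l,st,ce=cv2.connectedComponentsWithStats(m); print(st,[(ray(c,x+max(u0,0),y+max(v0,0),.092)[:2]).round(4).tolist() for x,y in ce])
E
```

```text
time_s: 46.98
tcp_pos: [0.6089, -0.2443, 0.0672]
ee_rot: [[0.182, -0.983, 0.0], [-0.983, -0.182, -0.0], [0.0, -0.0, -1.0]]
wrist_force: [-0.1, -0.1, -0.5]
gripper_width: 0.368
gripper_force: 30.0
time_s: 47.6
tcp_pos: [0.6077, -0.2441, 0.1063]
ee_rot: [[0.182, -0.983, -0.004], [-0.983, -0.182, 0.001], [-0.001, 0.004, -1.0]]
wrist_force: [0.2, -0.6, 0.8]
gripper_width: 0.549
gripper_force: 0.0
time_s: 48.22
tcp_pos: [0.5383, -0.2445, 0.3918]
ee_rot: [[-0.641, -0.768, 0.006], [-0.768, 0.641, -0.002], [-0.002, -0.005, -1.0]]
wrist_force: [0.2, 0.1, -0.1]
gripper_width: 0.549
gripper_force: 0.0
time_s: 48.85
tcp_pos: [0.5386, -0.2443, 0.3878]
ee_rot: [[-0.983, -0.184, 0.001], [-0.184, 0.983, -0.0], [-0.001, -0.0, -1.0]]
wrist_force: [-0.8, 0.1, -0.2]
gripper_width: 0.549
gripper_force: 0.0
time_s: 49.1
tcp_pos: [0.5388, -0.2443, 0.3872]
ee_rot: [[-0.983, -0.184, 0.0], [-0.184, 0.983, -0.0], [-0.0, -0.0, -1.0]]
wrist_force: [-1.1, 0.5, -0.4]
gripper_width: 0.548
gripper_force: 0.0
[ 0.53878196 -0.24429296  0.38713964]
[array([75., -1.]), array([57., 35.]), np.float64(90.0), 599.5]
[array([76., 76.]), array([33., 62.]), np.float64(88.0), 562.5]
[array([ 57., -82.]), array([59., 37.]), np.float64(86.0), 619.0]
[array([ 4., 78.]), array([61., 32.]), np.float64(3.0), 620.5]
[array([-52., -78.]), array([60., 30.]), np.float64(90.0), 653.0]
[array([-82.,  -2.]), array([57., 32.]), np.float64(88.0), 675.0]
[array([-73.,  82.]), array([34., 59.]), np.float64(87.0), 736.0]
[393.43867173 199.73574946]
[[   0    0   50   50 2382]
 [  19   19   15   12  118]] [[0.5612, 0.0046], [0.5605, 0.0066]]
```

All seven blocks are back in a good layout (nearest neighbour ≥ 72 mm). The lever ball is at (0.561, 0.006). I shut the fingers, come down behind it at x ≈ 0.512, and push +x.

```bash
python3 -m jog '0 -5 40 0 0;0 -6 50 0 0;0 -6 50 0 0;0 -5 50 0 0;0 -5 50 0 0'; python3 -m jog '0 0 10 -40 0;0 0 0 -60 0;0 0 0 -60 0;0 0 0 -60 0;0 0 0 -45 0'; python3 -m jog '0 0 0 -20 0;0 0 0 -14 0;0 0 0 0 0;0 0 0 0 0'; python3 -m jog '0 10 0 0 0;0 10 1 0 0;0 10 1 0 0;0 10 1 0 0;0 10 0 0 0'
```

```text
time_s: 49.78
tcp_pos: [0.5114, -0.0028, 0.3873]
ee_rot: [[-0.983, -0.183, 0.001], [-0.183, 0.983, 0.0], [-0.001, 0.0, -1.0]]
wrist_force: [1.1, 0.3, 0.1]
gripper_width: 0.07
gripper_force: 0.0
time_s: 50.4
tcp_pos: [0.5109, 0.0055, 0.1199]
ee_rot: [[-0.983, -0.183, -0.002], [-0.183, 0.983, -0.0], [0.002, -0.0, -1.0]]
wrist_force: [0.5, 0.6, -0.4]
gripper_width: 0.007
gripper_force: 0.0
time_s: 50.9
tcp_pos: [0.5127, 0.0059, 0.0891]
ee_rot: [[-0.983, -0.183, 0.002], [-0.183, 0.983, 0.0], [-0.002, 0.0, -1.0]]
wrist_force: [0.5, 0.3, -0.2]
gripper_width: 0.007
gripper_force: 0.0
time_s: 51.52
tcp_pos: [0.5625, 0.0087, 0.0879]
ee_rot: [[-0.983, -0.182, -0.0], [-0.182, 0.983, -0.0], [0.0, 0.0, -1.0]]
wrist_force: [-1.1, -0.3, 0.9]
gripper_width: 0.005
gripper_force: 0.6
```

```bash
python3 -m jog '0 10 0 0 0;0 10 1 0 0;0 10 0 0 0;0 8 0 0 0;0 5 0 0 0'; python3 -m jog '0 4 0 0 0;0 0 0 0 0;0 0 0 0 0'; python3 -m jog '0 4 0 0 0;0 0 0 0 0;0 0 0 0 0'; python3 -m jog '0 3 0 0 0;0 0 0 0 0;0 0 0 0 0'
```

```text
time_s: 52.15
tcp_pos: [0.6051, 0.0097, 0.0877]
ee_rot: [[-0.983, -0.182, -0.001], [-0.182, 0.983, -0.0], [0.001, 0.0, -1.0]]
wrist_force: [0.0, 0.2, -0.1]
gripper_width: 0.005
gripper_force: 0.4
time_s: 52.52
tcp_pos: [0.609, 0.0098, 0.0883]
ee_rot: [[-0.983, -0.182, 0.001], [-0.182, 0.983, 0.0], [-0.001, -0.0, -1.0]]
wrist_force: [-0.6, 0.2, 0.1]
gripper_width: 0.007
gripper_force: 0.1
time_s: 52.9
tcp_pos: [0.613, 0.0097, 0.0881]
ee_rot: [[-0.983, -0.182, 0.0], [-0.182, 0.983, 0.0], [-0.0, -0.0, -1.0]]
wrist_force: [-0.7, -0.9, -0.3]
gripper_width: 0.004
gripper_force: 0.2
time_s: 53.28
tcp_pos: [0.6149, 0.0096, 0.0878]
ee_rot: [[-0.983, -0.182, -0.002], [-0.182, 0.983, -0.0], [0.002, 0.0, -1.0]]
wrist_force: [-3.9, 0.1, 1.0]
gripper_width: 0.005
gripper_force: 1.8
```

```bash
python3 -m jog '0 2 0 0 0;0 0 0 0 0;0 0 0 0 0'; python3 -m jog '0 -10 0 0 0;0 -20 0 10 0;0 -20 0 40 0;0 -20 0 60 0;0 -10 0 60 0'; python3 -m jog '0.5 -30 -40 60 0;0.5 -30 -50 60 0;0.5 -20 -50 0 0;0.5 0 -40 0 0;0.5 0 0 0 0';python3 -m jog '0.5 0 0 0 0;0.5 0 0 0 0'
python3 - <<'E'
import h
from h import *
h.C0=np.array([.530,-.254]);h.YAW=10.5
c=cap('wrist');print(r.sense()['tcp_pos'])
for b in blocks(c,.078): print(b)
for n in('scene','side','wrist'):
    c=cap(n); V=c['im'].max(2); p=np.array(proj(c,(.637,.01,.092))); q=np.array(proj(c,(.561,.006,.092)))
    u0,v0=max(int(p[0])-30,0),max(int(p[1])-30,0); nn,l,st,ce=cv2.connectedComponentsWithStats((V[v0:v0+60,u0:u0+60]<55).astype(np.uint8))
    print(n,p.round(),q.round(),[(st[i,4],(ce[i]+[u0,v0]).round(1).tolist(),ray(c,*(ce[i]+[u0,v0]),.092)[:2].round(3).tolist()) for i in range(1,nn) if st[i,4]>15])
    save(c,n+'F.png')
E
```

```text
time_s: 53.65
tcp_pos: [0.6154, 0.0093, 0.0876]
ee_rot: [[-0.983, -0.182, -0.006], [-0.182, 0.983, -0.001], [0.006, 0.0, -1.0]]
wrist_force: [-8.1, 0.1, 3.6]
gripper_width: 0.004
gripper_force: 3.3
time_s: 54.28
tcp_pos: [0.5381, 0.0099, 0.2598]
ee_rot: [[-0.983, -0.183, 0.004], [-0.183, 0.983, 0.001], [-0.004, -0.0, -1.0]]
wrist_force: [0.9, 1.3, 0.0]
gripper_width: 0.004
gripper_force: 0.0
time_s: 54.9
tcp_pos: [0.472, -0.1516, 0.351]
ee_rot: [[-0.984, -0.179, 0.004], [-0.179, 0.984, -0.001], [-0.004, -0.001, -1.0]]
wrist_force: [0.1, 0.9, -0.5]
gripper_width: 0.461
gripper_force: 0.0
time_s: 55.15
tcp_pos: [0.4721, -0.1489, 0.3503]
ee_rot: [[-0.983, -0.184, 0.001], [-0.184, 0.983, 0.0], [-0.001, -0.0, -1.0]]
wrist_force: [-0.3, 1.3, -0.3]
gripper_width: 0.499
gripper_force: 0.0
[ 0.47204015 -0.14884324  0.35024301]
[array([73.,  1.]), array([38., 60.]), np.float64(0.0), 566.0]
[array([71., 79.]), array([31., 60.]), np.float64(87.0), 538.0]
[array([ 54., -73.]), array([54., 39.]), np.float64(90.0), 639.0]
[array([ 3., 81.]), array([65., 32.]), np.float64(5.0), 689.5]
[array([-54., -70.]), array([59., 33.]), np.float64(90.0), 732.0]
[array([-83.,   0.]), array([61., 32.]), np.float64(88.0), 778.5]
[array([-73.,  84.]), array([31., 58.]), np.float64(90.0), 706.0]
scene [254. 215.] [252. 196.] []
side [222. 195.] [247. 197.] []
wrist [326. 273.] [336. 233.] [(np.int32(222), [308.2, 247.2], [0.594, -0.033]), (np.int32(1621), [330.9, 279.5], [0.647, 0.021])]
```

The hard stop was felt (8 N at TCP x 0.615, which puts the ball at about 0.638, the expected on position). One numeric check of the ball follows from the fixed cameras.

```bash
python3 - <<'E'
from h import *
for n in('scene','side'):
    c=cap(n); V=c['im'].max(2); p=np.array(proj(c,(.637,.01,.092)));q=np.array(proj(c,(.561,.006,.092)))
    for lab,t in(('on',p),('off',q)):
        u,v=t.round().astype(int); w=V[v-6:v+7,u-6:u+7]; d=np.argwhere(w<w.min()+25)[:,::-1].mean(0)+[u-6,v-6]
        print(n,lab,t.round(),'min',w.min(),'mean',w.mean().round(),d,ray(c,*d,.092)[:2].round(3))
E
```

```text
scene on [254. 215.] min 75 mean 140.0 [252.58333333 214.33333333] [0.635 0.005]
scene off [252. 196.] min 110 mean 156.0 [250.77777778 201.55555556] [0.584 0.001]
side on [222. 195.] min 55 mean 128.0 [221.69230769 195.03846154] [0.639 0.01 ]
side off [247. 197.] min 136 mean 151.0 [247.99275362 197.12318841] [0.557 0.007]
```

The dark ball is at the on position (0.637, 0.008) in both views and gone from off. The tray and blocks are in place and the arm is clear, so I hand in.

```bash
python3 - <<'E'
from station import r
print(r.finish_job())
E
```

```text
the job is handed in; nothing more can be done
None
```

The job is handed in: seven blocks lie flat around the post (at least 70 mm apart; one that got knocked aside was put back), the tray sits square and within about 2 mm of centre on the warmer, and the lever is pushed to its on stop.

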